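# Sort the capper's clamp bolts on the thread-pitch gauges

### The arm

A 6-joint arm with a two-finger parallel gripper is mounted at the origin on the work surface. World frame = base frame: x ahead of the robot, y to its left, z up, the work surface at z = 0. Lengths are in mm, angles in rad, forces in N, time in s.
With the tool pointing down it reaches from about 400 to 925 mm from the base axis. Payload 12.5 kg.
Tool frame: the origin (TCP) lies at the very end of the fingers, on their centre line; the grasp point (between the pads) lies 19 mm behind it; z points along the fingers, x is the direction in which the jaws open and shut, and the axes are right-handed (so a half turn about z gives the same grasp; the last joint's range is limited). The gripper opens to 95 mm and grips with 3 to 60 N. Pads are 20 mm wide; open, the fingers measure 119 mm over their backs; the gripper's body (75 mm by 180 mm) begins 59 mm behind the grasp point.
Start: joints at [-1.221, 0.491, 1.559, -0, 1.092, -0.106], TCP at [275.137, -561.201, 214.661] pointing down, gripper open.
Joint ranges: [-3.1, 3.1], [-0.84, 2.19], [0.05, 2.79], [-1.13, 4.28], [0.06, 2.93], [-2.69, 2.69]. Speed limits (rad/s): [2.22, 2.22, 2.79, 3.14, 3.14, 3.14].

### API

Orientations are given as [roll, pitch, yaw] about the fixed x, y, z axes, in that order (R = Rz(yaw) Ry(pitch) Rx(roll)).
In Python, from cell import state, viewer, ticket, look_for, regions_of gives the robot as it stands.
- The arm moves only by the shell command python3 -m inch 'ROWS'. ROWS is JSON, a list of rows, each a list of 7 numbers: the turn, a rotation vector about the world's x, y, z in degrees, then the shift along the world's x, y, z in mm, then the opening, from -1 (shut) to 1 (fully open). In form: [[rx, ry, rz, tx, ty, tz, hand], ...]. A call has 1 to 10 rows; each row shifts and turns the commanded pose from where the row before left it; what a row does not reach is not made up. A row lasts 1/10 s, in which the tool goes at most 50 mm and 8.59 degrees, less where a joint would pass 70% of its speed; a pose out of reach is approached as far as the arm can. A call with a gripper value outside its range is refused whole. The fingers move at their own pace and stop on an object; the grip force is fixed at half the most. Time passes only in rows, so rows that do not move let the fingers close. It gives the time, the measured TCP pose, the force and the opening at its end, in the units of the state.
- state(): the state, without advancing time (a new reading comes with each control period).
- viewer.read_camera(name): name is "scene" or "top" or "wrist"; returns a dict with "color" (400x640x3 uint8, red, green, blue), "depth" (400x640 float32, mm along the optical axis (not along the pixel's ray), 0 where there is no reading), "fx", "fy", "cx", "cy" (pixels), "position" and "orientation" of the camera in the world. Camera axes: x right, y down, z forward; pixel columns grow to the right and rows downward; lengths in mm; the calibration is good to about 2 mm. A picture is of the moment at which its call begins.
- ticket.job_done(): hands the job in, once; it reports no verdict.
Trained networks look in the newest picture that a camera, given by its name, has taken for a name from the list of things; names that differ only in an ending like _2 or _b are one class to them, and where a whole thing is asked for, a point or a joint stands for the part that bears it (a point fixed in the world has none). Each returns a list of dicts, best first, with "score" (0 to 1); they miss things now and then, are a little off and sometimes report something else, mostly with a low value. They report only what shows in the picture. A call takes as long as a camera call. They do not tell look-alikes from the thing itself.
- look_for(name, camera): "box" ([left, top, right, bottom] as shares, 0 to 1, of the picture: columns of its width, rows of its height, round what is visible of it).
- regions_of(name, camera): "pixels" (400x640 bool, what is visible of it) and "box" ([left, top, right, bottom] as shares, 0 to 1, of the picture: columns of its width, rows of its height, round what is visible of it).
The state is a dict: "t": time; "joints": joint angles; "qvel": joint speeds; "tau": joint torques, N m; "eef_pos": TCP position; "tcp_rot": TCP orientation; "ft_force": force on the tool from outside, world axes, zero at the start; "moment": the same for the moment, N m; "opening": opening from 0.0 (shut) to 1.0 (fully open).
Only numpy, scipy, OpenCV 4.12 (cv2) and the standard library are available. Lean on these libraries where they do the work, as an engineer would, in place of code of your own. Each camera call takes 0.05 s, during which the arm holds its last target. There are 200 camera calls.

### The job

The bottle capper's clamp bolts lie on a freely turning turntable, and small sample bottles have been left there and on the two thread gauge plates. First clear every sample bottle away, standing it upright in the white tray; then sort the bolts by thread pitch: lay each one on the notched plate that matches its thread, square shank on the flat half and threaded end in the notches, so that it sits fully down and level, and leave it there. Do not disturb the jars and the lotion bottle standing by.

Things in the scene. Friction and masses are not known exactly. Their poses are not given: they have to be found in the camera images.
- turntable: Low turntable (sample carousel): a bare aluminium disc 300 mm across, its top 22 mm above the bench, on a smaller fixed black foot. The disc turns freely with almost no friction, so things on it swing round when pushed; the foot does not move. Origin: centre of the foot, on the bench; z up.
- tray_in (a point): Centre of the inner floor of the shallow white plastic tray, 4 mm above the bench; the tray is 90 mm (its x) by 170 mm (its y) and 20 mm high over all, walls and floor 4 mm thick, fixed to the bench; axes as the tray, z up. Three bottles fit in a row along y, 50 mm apart.
- gauge_coarse: Coarse gauge: fixed aluminium plate 114 (its x) x 150 (its y) x 8 mm, landing roughly towards the robot. Origin: centre of underside. Negative-x half: bare flat landing. Positive-x half: five dark ridges along y at x = 12, 22, .. 52 mm (10 mm pitch), 3 mm wide, round-topped, 4.8 mm high; the notch floors are level with the landing, 8 mm above the bench.
- gauge_coarse_seat (a point): Where a coarse bolt's origin lies when it is seated midway along y: above the plate's centre, 23 mm above the bench; axes as the plate, the bolt's x along +x. Any y on the plate will do; two bolts fit at y = -36 and +36 mm. Play in x 1.5 mm either way; one notch off also fits. A bolt that does not mesh rides 3 to 5 mm high at its thread.
- gauge_fine: Fine gauge: the same plate (fixed, 114 x 150 x 8 mm, origin at the centre of its underside, flat landing at negative x roughly towards the robot), but with eight ridges along y at x = 9, 15, .. 51 mm (6 mm pitch), 2 mm wide, round-topped, 2.8 mm high; notch floors level with the landing, 8 mm above the bench.
- gauge_fine_seat (a point): Where a fine bolt's origin lies when it is seated midway along y: above the plate's centre, 23 mm above the bench; axes as the plate, the bolt's x along +x. Any y on the plate will do; two bolts fit at y = -36 and +36 mm. Play in x 1 mm either way; one notch off also fits. A bolt that does not mesh rides about 3 mm high at its thread.
- jar: White jar, 60 mm across, 60 mm tall, standing beyond the work; leave alone. Origin: centre of its underside.
- lotion: White lotion bottle, 48 mm across, 95 mm tall, standing beyond the work; leave alone. Origin: centre of its underside.
- amber: Small amber jar with black cap, 32 mm across, 60 mm tall, standing beyond the work; leave alone. Origin: centre of its underside.
- bottle1: Small aluminium sample bottle with white cap, 32 mm across the body, 70 mm tall, about 50 g, at first standing upright near the middle of the turntable. Origin: centre of its underside; z up the bottle. It can be gripped round the body, 30 to 45 mm above its underside. May be absent.
- bottle2: Small aluminium sample bottle with white cap, 32 mm across the body, 70 mm tall, about 50 g, at first standing upright on the flat landing of the coarse gauge plate. Origin: centre of its underside; z up the bottle. It can be gripped round the body, 30 to 45 mm above its underside. May be absent.
- bottle3: Small aluminium sample bottle with white cap, 32 mm across the body, 70 mm tall, about 50 g, at first standing upright on the flat landing of the fine gauge plate. Origin: centre of its underside; z up the bottle. It can be gripped round the body, 30 to 45 mm above its underside. May be absent.
- coarse1: Steel clamp bolt, 250 g, lying on its side: plain square shank 30 x 30 x 45 mm (x = -45 to 0) and threaded end 30 mm across (x = 0 to 45 mm); coarse thread: 4 wide-spaced crests 10 mm apart, each 4 mm thick, first centred at x = 7 mm, core 20 mm. Origin: on its axis where shank meets thread, 15 mm above its support; x towards the threaded tip. Balances 5 mm into the shank: grip across the flats there. May be absent.
- coarse1_tip (a point): Centre of the threaded tip of coarse1, 45 mm along +x from its origin.
- coarse1_tail (a point): Centre of the shank's end of coarse1, 45 mm along -x from its origin.
- coarse2: Steel clamp bolt, 250 g, lying on its side: plain square shank 30 x 30 x 45 mm (x = -45 to 0) and threaded end 30 mm across (x = 0 to 45 mm); coarse thread: 4 wide-spaced crests 10 mm apart, each 4 mm thick, first centred at x = 7 mm, core 20 mm. Origin: on its axis where shank meets thread, 15 mm above its support; x towards the threaded tip. Balances 5 mm into the shank: grip across the flats there. May be absent.
- coarse2_tip (a point): Centre of the threaded tip of coarse2, 45 mm along +x from its origin.
- coarse2_tail (a point): Centre of the shank's end of coarse2, 45 mm along -x from its origin.
- fine1: Steel clamp bolt, 250 g, lying on its side: plain square shank 30 x 30 x 45 mm (x = -45 to 0) and threaded end 30 mm across (x = 0 to 45 mm); fine thread: 7 close crests 6 mm apart, each 2 mm thick, first centred at x = 6 mm, core 24 mm. Origin: on its axis where shank meets thread, 15 mm above its support; x towards the threaded tip. Balances 5 mm into the shank: grip across the flats there. May be absent.
- fine1_tip (a point): Centre of the threaded tip of fine1, 45 mm along +x from its origin.
- fine1_tail (a point): Centre of the shank's end of fine1, 45 mm along -x from its origin.
- fine2: Steel clamp bolt, 250 g, lying on its side: plain square shank 30 x 30 x 45 mm (x = -45 to 0) and threaded end 30 mm across (x = 0 to 45 mm); fine thread: 7 close crests 6 mm apart, each 2 mm thick, first centred at x = 6 mm, core 24 mm. Origin: on its axis where shank meets thread, 15 mm above its support; x towards the threaded tip. Balances 5 mm into the shank: grip across the flats there. May be absent.
- fine2_tip (a point): Centre of the threaded tip of fine2, 45 mm along +x from its origin.
- fine2_tail (a point): Centre of the shank's end of fine2, 45 mm along -x from its origin.
Mind the look-alikes: they are no part of the job. What is shaped like the coarse1 but red or yellow is not meant.

How it is judged:
By the outcome, as a careful person would: the job done as asked, in the order asked, and still so for the second after the job is handed in, with the robot touching nothing.
Of coarse1, coarse2, fine1, fine2 only 3 to 4 are there at a start; the rules pass over those that are not, and their reading is None.
Of bottle1, bottle2, bottle3 only 2 to 3 are there at a start; the rules pass over those that are not, and their reading is None.
At some moment in a run one of coarse1, coarse2, fine1, fine2 may be knocked a few centimetres aside while the robot is not near it.
It also fails if it takes over 210 s, if anything falls off the work surface, if the arm or the gripper's body presses on something with over 40 N, if the wrist force passes 120 N, or if a joint passes its speed limit or range.

## Working session

There is one attempt and no reset: what is moved stays moved. The work goes in short steps, Python scripts to look and compute and a shell command to move; the robot and the scene stay as the last step left them, time stands still between calls to the robot, and variables do not carry over. Pictures are saved under pics/ and viewed, on a budget of 14 in all, crops included, one or two more only if the job needs it, and the job is handed in when it is done.

```bash
mkdir -p pics; ls
cat > h.py <<'E'
import numpy as np, cv2
from scipy.spatial.transform import Rotation as R
from cell import state, viewer, ticket, look_for, regions_of
def cam(n):
    return viewer.read_camera(n)
def Rm(o):
    o=np.array(o,float)
    if o.shape==(3,3): return o
    if o.shape==(3,): return R.from_euler('xyz',o).as_matrix()
    return R.from_quat(o).as_matrix()
def cloud(c):
    v,u=np.mgrid[0:400,0:640]; d=c['depth']
    p=np.stack([(u-c['cx'])/c['fx']*d,(v-c['cy'])/c['fy']*d,d],-1)
    return p@Rm(c['orientation']).T+np.array(c['position'])
def proj(c,P):
    q=(np.atleast_2d(P)-np.array(c['position']))@Rm(c['orientation'])
    return np.c_[q[:,0]/q[:,2]*c['fx']+c['cx'],q[:,1]/q[:,2]*c['fy']+c['cy']]
def save(img,n): cv2.imwrite('pics/'+n+'.png',img[...,::-1])
E
python3 - <<'E'
from h import *
print(state())
a=cam('top'); print({k:a[k] for k in('fx','cx','cy','position','orientation')})
save(a['color'],'top0')
P=cloud(a)
for n in ['turntable','tray_in','gauge_coarse','gauge_fine','bottle1','coarse1','fine1','jar','lotion','amber']:
    try:
        for r in regions_of(n,'top'):
            m=r['pixels']&(a['depth']>0); q=P[m]; zt=np.percentile(q[:,2],95)
            v,u=np.nonzero(r['pixels'])
            print(n,round(r['score'],2),'px',u.mean().round(),v.mean().round(),m.sum(),'med',np.median(q,0).round(),'ztop',zt.round())
    except Exception as e: print(n,e)
b=cam('scene'); save(b['color'],'scene0')
E
```

```text
pics
{'t': 0.0, 'joints': array([-1.22061668e+00,  4.91545521e-01,  1.55947281e+00, -1.00076163e-05,
        1.09169894e+00, -1.05556787e-01]), 'qvel': array([-0.00126165,  0.00054576, -0.00196339,  0.00015882, -0.00121183,
        0.0001917 ]), 'tau': array([ 2.48950535e-03, -6.12642288e+01, -2.58184201e+01,  6.93940488e-02,
        4.81785228e-02, -7.82958637e-05]), 'eef_pos': array([ 275.03151673, -560.94821017,  214.06242822]), 'tcp_rot': array([-3.14148299e+00,  1.11929474e-03, -1.11505522e+00]), 'ft_force': array([ 0.74439723, -1.1260904 ,  0.35913422]), 'moment': array([ 0.00648939, -0.01646751, -0.00336236]), 'opening': 1.0011508957286481}
{'fx': 425.42337486013344, 'cx': 309.2401971054451, 'cy': 195.8465993506762, 'position': array([ 384.13800049,   87.0898958 , 1320.94783991]), 'orientation': array([-3.01130333e+00, -2.94343486e-03, -1.57292756e+00])}
turntable 0.72 px 271.0 201.0 6156 med [538. 201.  21.] ztop 26.0
turntable 0.21 px 430.0 216.0 1689 med [ 496. -289.    7.] ztop 12.0
tray_in 0.81 px 394.0 163.0 1589 med [ 660. -185.    4.] ztop 19.0
tray_in 0.71 px 271.0 20
[... 616 characters left out ...]
.] ztop 54.0
coarse1 0.59 px 191.0 293.0 288 med [263. 437.  27.] ztop 32.0
coarse1 0.53 px 171.0 228.0 344 med [456. 503.  25.] ztop 33.0
coarse1 0.52 px 251.0 302.0 311 med [239. 257.  26.] ztop 32.0
fine1 0.86 px 256.0 173.0 286 med [624. 243.  49.] ztop 55.0
fine1 0.52 px 244.0 213.0 307 med [499. 281.  49.] ztop 54.0
jar 0.64 px 345.0 119.0 347 med [790. -27.  57.] ztop 63.0
lotion 0.81 px 444.0 143.0 275 med [ 711. -326.   61.] ztop 93.0
lotion 0.45 px 430.0 216.0 1617 med [ 496. -287.    7.] ztop 12.0
lotion 0.38 px 296.0 186.0 245 med [578. 123.  49.] ztop 55.0
amber 0.47 px 305.0 122.0 98 med [781.  96.  57.] ztop 63.0
amber 0.33 px 430.0 216.0 1738 med [ 493. -289.    7.] ztop 12.0
```

Run:
```python
import cv2
a=cv2.imread('pics/top0.png')[90:330,140:480]
cv2.imwrite('pics/top0c.png',cv2.resize(a,None,fx=2.35,fy=2.35,interpolation=cv2.INTER_CUBIC))
```

```text
(no output)
```

View pics/top0c.png

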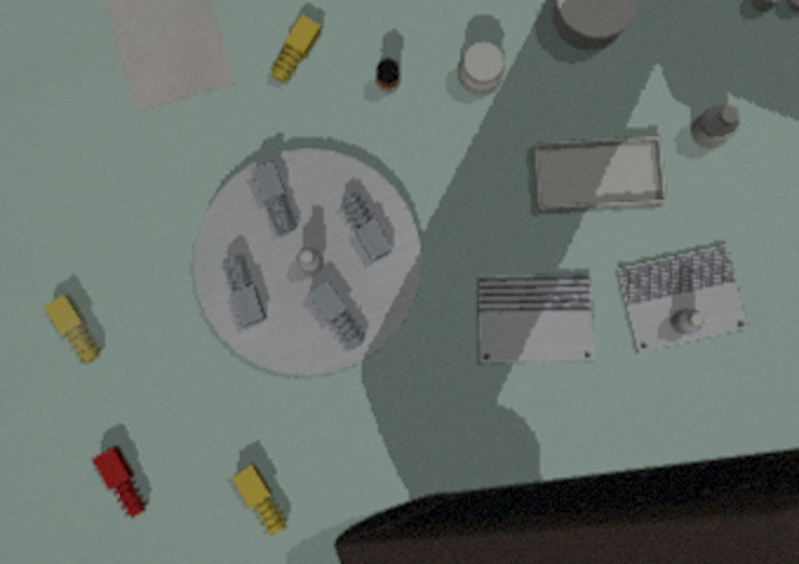

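View pics/scene0.png

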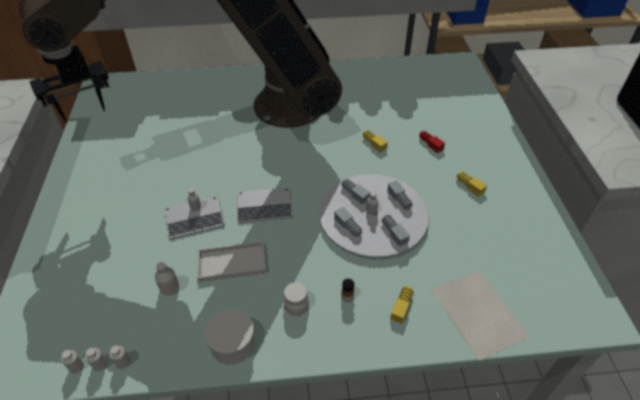

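Top picture: four grey bolts on the turntable at about (256,173), (296,186), (244,213) and (283,223). Bottle1 is at (272,200) and a bottle stands on the fine gauge at (432,226). The coarse gauge at (367,225) has no bottle. The yellow and red bolts lie off the turntable, and three more bottles in the far corner aren't part of the job. Next I'll work out the poses.

Run:
```python
from h import *
a=cam('top'); P=cloud(a); Z=P[...,2]
def rect(m,z,ax=None):
    # undistorted: project pixels onto plane z
    v,u=np.nonzero(m); d=np.stack([(u-a['cx'])/a['fx'],(v-a['cy'])/a['fy'],np.ones(len(u))],-1)@Rm(a['orientation']).T
    o=np.array(a['position']); return (o+d*((z-o[2])/d[:,2])[:,None])[:,:2]
for n,z in [('gauge_coarse',8),('gauge_fine',8),('tray_in',15),('turntable',22)]:
    r=regions_of(n,'top')[0]; X=rect(r['pixels'],z).astype(np.float32)
    print(n,r['score'],cv2.minAreaRect(X), X.min(0),X.max(0))
# bottles: tops
for lab,c0 in [('b1',(535,194)),('b3',(459,-282))]:
    m=(np.hypot(P[...,0]-c0[0],P[...,1]-c0[1])<40)&(Z>70); q=P[m]; print(lab,m.sum(),q.mean(0).round(1),(q[:,:2].min(0)+q[:,:2].max(0))/2,np.percentile(q[:,2],95))
for c0 in [(469,162),(579,123),(624,243),(499,281)]:
    m=(np.hypot(P[...,0]-c0[0],P[...,1]-c0[1])<60)&(Z>40)&(Z<60)&(np.hypot(P[...,0]-535,P[...,1]-194)>25); q=P[m][:,:2]
    c=q.mean(0);w,V=np.linalg.eigh(np.cov((q-c).T)); d=V[:,1]; s=(q-c)@d; t=(q-c)@V[:,0]
    # shank end: wide
    print('bolt',m.sum(),c.round(1),'ang',np.degrees(np.arctan2(d[1],d[0])).round(1),'ext',s.min().round(),s.max().round(),'w+',np.ptp(t[s>15]).round(),(s>0).sum(),'w-',np.ptp(t[s<-15]).round(),(s<0).sum())
w=cam('wrist'); s=state()
T=R.from_euler('xyz',s['tcp_rot']).as_matrix()
print('wristcam in tool',T.T@(np.array(w['position'])-s['eef_pos']), (T.T@Rm(w['orientation'])).round(3),w['fx'],w['cx'],w['cy'],T.round(2))
```

```text
gauge_coarse 0.76 ((466.98175048828125, -96.6005859375), (150.82861328125, 114.18359375), 89.8812255859375) [ 409.78677 -171.97896] [524.1862   -21.195328]
gauge_fine 0.72 ((491.3393859863281, -290.7859191894531), (117.79875183105469, 156.01614379882812), 12.955537796020508) [ 421.79333 -376.03848] [ 561.24554 -204.99007]
tray_in 0.89 ((657.630859375, -184.4725341796875), (98.92374420166016, 179.20668029785156), 2.7051644325256348) [ 607.7899 -275.4957] [709.65546 -94.87437]
turntable 0.7 ((542.2737426757812, 201.9693145751953), (298.208984375, 294.2077331542969), 89.87936401367188) [395.12527   52.833675] [689.38196 351.0749 ]
b1 37 [537.3 195.4  86.4] [538.61603591 194.00193103] 94.16178564372913
b3 28 [ 459.7 -287.9   77. ] [ 459.182534   -287.95644419] 80.08440286772093
bolt 254 [469.7 161.8] ang -143.2 ext -41.0 48.0 w+ 27.0 118 w- 30.0 136
bolt 253 [580.4 123.4] ang -150.8 ext -49.0 40.0 w+ 30.0 135 w- 27.0 118
bolt 268 [621.8 243.4] ang -158.1 ext -43.0 46.0 w+ 27.0 129 w- 29.0 139
bolt 274 [498.7 281. ] ang -160.8 ext -48.0 41.0 w+ 30.0 148 w- 27.0 126
wristcam in tool [  -0.46310047  -69.17389697 -170.04880018] [[ 1.    -0.001  0.001]
 [ 0.001  0.968  0.249]
 [-0.001 -0.249  0.968]] 277.9592100288136 319.8786160238882 194.96123431352365 [[ 0.44 -0.9   0.  ]
 [-0.9  -0.44 -0.  ]
 [ 0.   -0.   -1.  ]]
```

```bash
python3 -m inch '[[0,0,0,31,46,0,1],[0,0,0,31,46,0,1],[0,0,0,31,46,0,1],[0,0,0,31,45,0,1],[0,0,0,30,45,0,1],[0,0,0,30,45,0,1],[0,0,0,0,0,0,1],[0,0,0,0,0,0,1]]'
python3 - <<'E'
from h import *
w=cam('wrist'); save(w['color'],'w1'); P=cloud(w); np.save('w1.npy',P)
for c0 in [(460,-288)]:
    m=(np.hypot(P[...,0]-c0[0],P[...,1]-c0[1])<45)&(P[...,2]>60)&(P[...,2]<100); q=P[m]; print(m.sum(),q.mean(0),(q.min(0)+q.max(0))/2,q[:,2].max(), np.ptp(q,0))
for n in ['gauge_fine','bottle3','gauge_coarse','tray_in']:
  for r in regions_of(n,'wrist')[:3]:
    m=r['pixels']&(w['depth']>0); print(n,r['score'],m.sum(),np.median(P[m],0).round(1),cv2.minAreaRect(P[m][:,:2].astype(np.float32)))
E
```

```text
t: 1.7
eef_pos: [443.4, -311.7, 214.8]
tcp_rot: [3.142, -0.0, -1.113]
ft_force: [-0.6, -0.5, -0.5]
opening: 1.002
188 [ 458.00492872 -288.92387692   76.95056122] [ 457.32225093 -289.04298954   71.87096332] 79.93579028335824 [16.21758462 15.93923321 16.12965394]
gauge_fine 0.95 9156 [ 495.  -290.4    8. ] ((488.9459533691406, -292.251220703125), (116.69345092773438, 153.253173828125), 11.769354820251465)
bottle3 0.91 526 [ 461.9 -288.4   55.9] ((458.1986083984375, -289.09820556640625), (29.855327606201172, 27.681066513061523), 25.966827392578125)
gauge_coarse 0.9 11384 [466.3 -96.3   7.8] ((461.5802917480469, -93.94728088378906), (118.06446075439453, 158.97744750976562), 0.7184250354766846)
tray_in 0.66 11159 [466.1 -96.3   7.8] ((462.0647888183594, -95.25393676757812), (116.4734878540039, 156.6383514404297), 1.337857723236084)
tray_in 0.56 1926 [ 625.  -239.3    4.4] ((615.2008056640625, -225.2547607421875), (41.74324417114258, 111.99217987060547), 26.294525146484375)
```

View pics/w1.png

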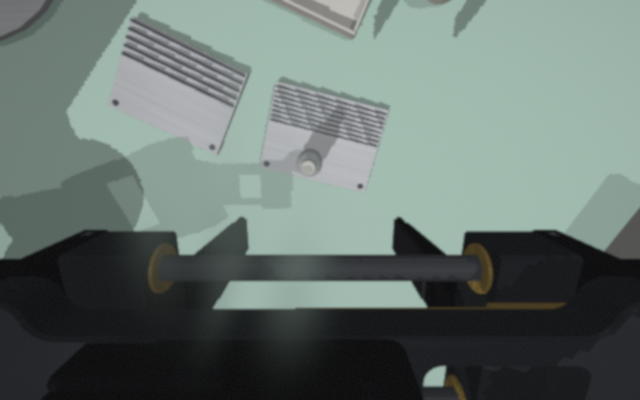

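```bash
python3 -m inch '[[0,0,0,15,23,0,1],[0,0,0,0,0,-45,1],[0,0,0,0,0,-45,1],[0,0,0,0,0,-45,1],[0,0,0,0,0,-30,1],[0,0,0,0,0,-20,1],[0,0,0,0,0,0,0],[0,0,0,0,0,0,-0.6],[0,0,0,0,0,0,-1],[0,0,0,0,0,0,-1]]'
python3 -m inch '[[0,0,0,0,0,0,-1],[0,0,0,0,0,0,-1],[0,0,0,0,0,0,-1]]'
python3 - <<'E'
from h import *
P=np.load('w1.npy'); Z=P[...,2]
for n,c,yaw in [('coarse',(467,-97),0),('fine',(491,-291),13)]:
    m=(abs(P[...,0]-c[0])<100)&(abs(P[...,1]-c[1])<95)&(Z>4.5)&(Z<15)
    k,l=cv2.connectedComponents(m.astype(np.uint8)); b=np.argmax(np.bincount(l[l>0])); q=P[l==b][:,:2]
    print(n,len(q),np.median(Z[l==b]),cv2.minAreaRect(q.astype(np.float32)))
    from scipy.optimize import minimize
    # robust box fit: maximise fit by percentiles along rotating axes
    best=min((np.ptp(np.percentile((q@np.array([[np.cos(t),-np.sin(t)],[np.sin(t),np.cos(t)]])),[1,99],axis=0),axis=0).sum(),t) for t in np.radians(np.arange(yaw-8,yaw+8,.25)))
    t=best[1]; A=np.array([[np.cos(t),-np.sin(t)],[np.sin(t),np.cos(t)]]); e=np.percentile(q@A,[.7,99.3],axis=0); print(np.degrees(t),np.ptp(e,axis=0),A@e.mean(0))
E
```

```text
t: 2.95
eef_pos: [458.2, -289.9, 30.9]
tcp_rot: [-3.141, -0.002, -1.115]
ft_force: [0.0, 0.2, -0.2]
opening: 0.716
t: 3.25
eef_pos: [457.9, -289.4, 30.0]
tcp_rot: [-3.141, -0.001, -1.115]
ft_force: [-0.3, 0.3, -0.7]
opening: 0.464
coarse 11200 7.792963367522731 ((462.7967834472656, -97.6531753540039), (114.1789779663086, 151.04061889648438), 0.7961884140968323)
-0.25 [112.35770415 147.60638012] [463.06756477 -98.11764278]
fine 9194 8.037234525200347 ((488.67169189453125, -292.11126708984375), (114.04715728759766, 150.37637329101562), 12.473334312438965)
13.25 [112.25340429 147.53986997] [ 488.78795425 -291.9920294 ]
```

```bash
python3 -m inch '[[0,0,0,0,0,0,-1],[0,0,0,0,0,0,-1],[0,0,0,0,0,0,-1],[0,0,0,0,0,0,-1],[0,0,0,0,0,40,-1],[0,0,0,0,0,40,-1],[0,0,0,40,21,0,-1],[0,0,0,40,21,0,-1],[0,0,0,40,21,0,-1],[0,0,0,40,21,0,-1]]'
python3 -m inch '[[0,0,0,37,21,0,-1],[0,0,0,0,0,0,-1],[0,0,0,0,0,0,-1]]'
python3 - <<'E'
from h import *
w=cam('wrist'); save(w['color'],'w2'); P=cloud(w); Z=P[...,2]
for r in regions_of('tray_in','wrist')[:2]:
    m=r['pixels']&(w['depth']>0)&(Z>14)&(Z<24); print(r['score'],m.sum(),cv2.minAreaRect(P[m][:,:2].astype(np.float32)))
m=(Z>14)&(Z<24)&(abs(P[...,0]-658)<75)&(abs(P[...,1]+184)<110);print(m.sum(),cv2.minAreaRect(P[m][:,:2].astype(np.float32)))
E
```

```text
t: 4.25
eef_pos: [619.2, -204.4, 109.7]
tcp_rot: [3.142, -0.0, -1.115]
ft_force: [0.1, -0.3, -0.1]
opening: 0.325
t: 4.55
eef_pos: [654.8, -183.7, 108.9]
tcp_rot: [3.141, 0.001, -1.113]
ft_force: [0.3, 0.1, -0.8]
opening: 0.327
0.59 1786 ((655.0372924804688, -184.94418334960938), (90.01214599609375, 170.55670166015625), 3.1542248725891113)
1866 ((655.0372924804688, -184.94418334960938), (90.01214599609375, 170.55670166015625), 3.1542248725891113)
```

View pics/w2.png

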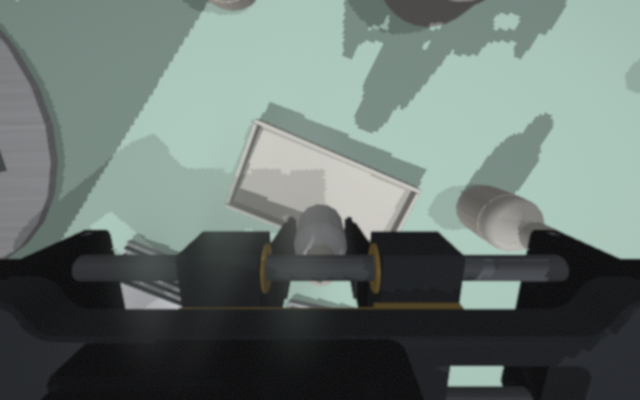

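The bottle is held, and the tray (320,180) is measured at (655,-185). The lotion bottle (500,215) is clear of the gripper. Lowering the bottle now.

```bash
python3 -m inch '[[0,0,0,0,0,-40,-1],[0,0,0,0,0,-34,-1],[0,0,0,0,0,-4,-1],[0,0,0,0,0,-4,-1],[0,0,0,0,0,0,-1],[0,0,0,0,0,0,-1]]'
python3 -m inch '[[0,0,0,0,0,0,0],[0,0,0,0,0,0,0],[0,0,0,0,0,0,0.3],[0,0,0,0,0,0,0.3],[0,0,0,0,0,50,0.3],[0,0,0,0,0,50,0.2],[0,0,0,0,0,40,0.2],[0,0,0,-20,45,0,0.2],[0,0,0,-20,45,0,0.2],[0,0,0,-20,45,0,0.2]]'
python3 -m inch '[[0,0,0,-20,45,0,0.2],[0,0,0,-20,45,0,0.2],[0,0,0,-10,45,0,0.2],[0,0,0,0,46,0,0.2],[0,0,0,0,26,0,0.2],[0,0,0,0,0,0,0.2],[0,0,0,0,0,0,0.2]]'
python3 - <<'E'
from h import *
w=cam('wrist'); save(w['color'],'w3'); P=cloud(w); np.save('w3.npy',P);Z=P[...,2]
m=(np.hypot(P[...,0]-538,P[...,1]-195)<40)&(Z>70)&(Z<100); q=P[m]; print(m.sum(),q.mean(0),(q.min(0)+q.max(0))/2)
for n in ['coarse1','fine1']:
  for r in regions_of(n,'wrist'):
    m=r['pixels']&(w['depth']>0)&(Z>35)&(Z<60); v,u=np.nonzero(r['pixels']);
    if m.sum()>50: print(n,round(r['score'],2),u.mean().round(),v.mean().round(),m.sum(),P[m].mean(0).round(1))
E
```

```text
t: 5.25
eef_pos: [655.4, -184.9, 29.4]
tcp_rot: [-3.14, -0.002, -1.115]
ft_force: [-0.0, 0.2, 0.1]
opening: 0.327
t: 6.25
eef_pos: [593.8, -48.2, 168.0]
tcp_rot: [-3.141, -0.0, -1.116]
ft_force: [1.1, 0.3, 1.1]
opening: 0.6
t: 6.95
eef_pos: [544.6, 157.7, 167.6]
tcp_rot: [3.141, -0.0, -1.114]
ft_force: [0.3, -0.2, -0.1]
opening: 0.6
410 [536.82487667 196.75735246  85.26905294] [535.81703411 197.43787451  81.86993715]
coarse1 0.68 362.0 174.0 2218 [579.4 125.8  49.2]
coarse1 0.56 287.0 233.0 1050 [482.  168.3  49.7]
fine1 0.91 276.0 82.0 2863 [621.4 243.8  49.6]
fine1 0.59 198.0 178.0 2488 [498.9 279.5  48.4]
```

View pics/w3.png

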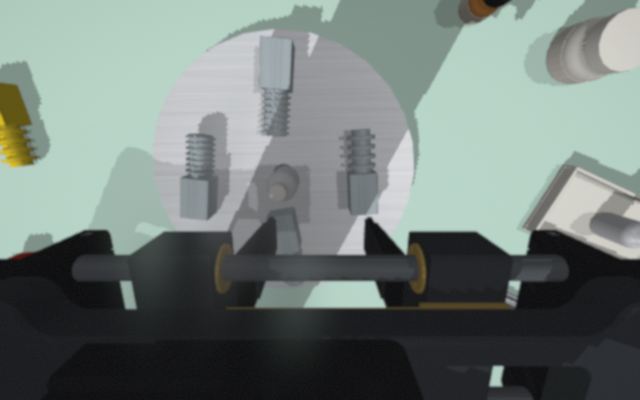

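Bottle1 is at (280,185), between fine bolts at (276,82) and (198,178) and coarse bolts at (362,174) and (287,233). The jaw direction is free. I'll grasp it and also check the tray bottle.

```bash
python3 -m inch '[[0,0,0,-8,39,0,0.2],[0,0,0,0,0,-40,0.2],[0,0,0,0,0,-40,0.2],[0,0,0,0,0,-25,0.2],[0,0,0,0,0,-19,0.2],[0,0,0,0,0,0,0],[0,0,0,0,0,0,-1],[0,0,0,0,0,0,-1],[0,0,0,0,0,0,-1],[0,0,0,0,0,0,-1]]'
python3 -m inch '[[0,0,0,0,0,0,-1],[0,0,0,0,0,0,-1]]'
python3 - <<'E'
from h import *
P=np.load('w3.npy'); m=(np.hypot(P[...,0]-655,P[...,1]+185)<50)&(P[...,2]>25); q=P[m]; print(m.sum(), q.min(0),q.max(0),np.percentile(q[:,2],[50,95]))
a=cam('top'); P=cloud(a); m=(np.hypot(P[...,0]-655,P[...,1]+185)<60)&(P[...,2]>25); q=P[m]; print(m.sum(), q.min(0),q.max(0))
E
```

```text
t: 8.1
eef_pos: [537.4, 196.5, 44.8]
tcp_rot: [-3.14, -0.001, -1.115]
ft_force: [0.1, -1.8, 6.2]
opening: 0.326
t: 8.3
eef_pos: [537.4, 196.6, 44.8]
tcp_rot: [-3.14, -0.001, -1.115]
ft_force: [0.6, -2.3, 7.9]
opening: 0.329
922 [ 638.5345505  -191.94137381   25.08408362] [ 670.08273248 -167.37703985   56.83029194] [43.02092034 53.82454986]
99 [ 615.18682761 -228.73479989   25.00996663] [ 700.82068136 -168.11861431   78.21186788]
```

```bash
python3 -m inch '[[0,0,0,0,0,40,-1],[0,0,0,0,0,40,-1],[0,0,8,14,-41,0,-1],[0,0,8,14,-41,0,-1],[0,0,8,14,-42,0,-1],[0,0,8,15,-42,0,-1],[0,0,8,14,-42,0,-1],[0,0,8,14,-42,0,-1],[0,0,8,15,-41,0,-1],[0,0,8,15,-41,0,-1]]'
python3 -m inch '[[0,0,0,0,0,0,-1],[0,0,0,0,0,0,-1]]'
```

```text
t: 9.35
eef_pos: [652.1, -137.2, 124.1]
tcp_rot: [3.142, -0.0, 0.008]
ft_force: [-0.2, -0.1, -0.5]
opening: 0.327
t: 9.55
eef_pos: [651.5, -136.1, 123.5]
tcp_rot: [-3.141, 0.0, -0.001]
ft_force: [-0.5, 0.5, -1.0]
opening: 0.326
```

```bash
python3 -m inch '[[0,0,0,0,0,-45,-1],[0,0,0,0,0,-38,-1],[0,0,0,0,0,-8,-1],[0,0,0,0,0,-4,-1],[0,0,0,0,0,0,-1],[0,0,0,0,0,0,0],[0,0,0,0,0,0,0],[0,0,0,0,0,0,0.1],[0,0,0,0,0,0,0.1]]'
python3 -m inch '[[0,0,0,0,0,50,0.1],[0,0,0,0,0,50,0.1],[0,0,-7.6,-18,32,40,0.1],[0,0,-7.6,-18,32,0,0.1],[0,0,-7.6,-18,32,0,0.1],[0,0,-7.6,-18,32,0,0.1],[0,0,-7.6,-18,32,0,0.1],[0,0,-7.6,-18,32,0,0.1],[0,0,-7.6,-17,31,0,0.1],[0,0,-7.6,-17,31,0,0.1]]'
python3 -m inch '[[0,0,0,0,0,0,0.1],[0,0,0,0,0,0,0.1]]'
cat >> h.py <<'E'
# bolt pose: shank found by its flat top; axis from PCA, origin from the two ends
def bolt(P,c0,zt,rad=62):
    """returns origin xy, yaw deg of thread direction; zt = top height of the bolt"""
    m=(np.hypot(P[...,0]-c0[0],P[...,1]-c0[1])<rad)&(P[...,2]>zt-12)&(P[...,2]<zt+5)
    k,l=cv2.connectedComponents(cv2.dilate(m.astype(np.uint8),np.ones((3,3)))); l=l*m
    ids=[i for i in range(1,k) if (l==i).sum()>100]
    i=min(ids,key=lambda i:np.hypot(*(P[l==i][:,:2].mean(0)-c0))); q=P[l==i]
    flat=q[q[:,2]>zt-4][:,:2]
    best=None
    for s in np.radians(np.arange(-180,180,1.)):
        X=(q[:,:2]-c0)@np.array([[np.cos(s),-np.sin(s)],[np.sin(s),np.cos(s)]])
        e=np.percentile(X,[1,99],axis=0); mid=e.mean(0); L=np.ptp(e,axis=0)
        sh=X[:,0]<mid[0]; 
        cost=L[1]-L[0]*.5- .02*(np.percentile(X[sh,1],98)-np.percentile(X[sh,1],2)) + .0*0
        hi=(q[:,2]>zt-3)
        cost-=8*(hi[sh].mean()-hi[~sh].mean())
        if best is None or cost<best[0]: best=(cost,s,mid,L)
    c,s,mid,L=best; A=np.array([[np.cos(s),-np.sin(s)],[np.sin(s),np.cos(s)]])
    return (np.array(c0)+A@mid).round(1),np.degrees(s).round(1),L.round(1),len(q)
E
python3 - <<'E'
from h import *
print(state()['eef_pos'],state()['tcp_rot'])
w=cam('wrist'); save(w['color'],'w4'); P=cloud(w); np.save('w4.npy',P)
for c in [(469,161),(580,124),(621,243),(499,280)]: print(bolt(P,c,52))
a=cam('top'); save(a['color'][130:260,220:480],'t4'); P=cloud(a); m=(np.hypot(P[...,0]-655,P[...,1]+160)<90)&(P[...,2]>60); print(P[m].round())
E
```

```text
t: 10.45
eef_pos: [652.0, -135.5, 29.3]
tcp_rot: [3.141, -0.001, 0.002]
ft_force: [-0.3, -0.2, 0.2]
opening: 0.542
t: 11.45
eef_pos: [510.4, 117.1, 165.8]
tcp_rot: [-3.141, -0.0, -1.065]
ft_force: [0.6, 0.1, 0.5]
opening: 0.55
t: 11.65
eef_pos: [511.2, 116.5, 165.9]
tcp_rot: [-3.141, -0.0, -1.056]
ft_force: [-0.1, 0.1, -0.5]
opening: 0.547
[511.24301394 116.49054119 165.87638549] [-3.14095146e+00 -4.76564961e-04 -1.05618226e+00]
(array([474.5, 167.7]), np.float64(-144.0), array([63.5, 29.5]), 1595)
(array([581.2, 125.9]), np.float64(29.0), array([87.7, 29.4]), 2397)
(array([606.8, 239.2]), np.float64(-160.0), array([67.8, 28.9]), 2415)
(array([498.7, 282.1]), np.float64(19.0), array([87.8, 29.4]), 2753)
[[ 665. -180.   73.]
 [ 664. -183.   74.]
 [ 665. -187.   70.]
 [ 662. -132.   73.]
 [ 661. -135.   75.]
 [ 661. -137.   77.]
 [ 662. -142.   69.]
 [ 662. -177.   73.]
 [ 662. -180.   73.]
 [ 662. -183.   72.]
 [ 661. -185.   76.]
 [ 662. -189.   71.]
 [ 661. -131.   63.]
 [ 659. -132.   73.]
 [ 658. -134.   77.]
 [ 659. -138.   73.]
 [ 658. -141.   75.]
 [ 658. -144.   75.]
 [ 659. -
[... 194 characters left out ...]
  76.]
 [ 655. -141.   74.]
 [ 655. -143.   76.]
 [ 658. -176.   61.]
 [ 656. -177.   71.]
 [ 655. -180.   73.]
 [ 656. -183.   72.]
 [ 656. -186.   72.]
 [ 656. -189.   72.]
 [ 655. -192.   74.]
 [ 655. -128.   60.]
 [ 653. -129.   70.]
 [ 653. -133.   68.]
 [ 652. -135.   73.]
 [ 653. -138.   71.]
 [ 653. -141.   73.]
 [ 653. -144.   71.]
 [ 654. -178.   66.]
 [ 652. -179.   75.]
 [ 652. -182.   75.]
 [ 653. -186.   70.]
 [ 653. -189.   72.]
 [ 652. -131.   63.]
 [ 650. -132.   71.]
 [ 649. -134.   76.]
 [ 650. -138.   72.]
 [ 649. -141.   74.]
 [ 651. -179.   64.]
 [ 651. -181.   66.]
 [ 650. -183.   72.]
 [ 649. -185.   75.]
 [ 649. -134.   60.]
 [ 648. -136.   66.]
 [ 648. -139.   66.]]
```

View pics/w4.png

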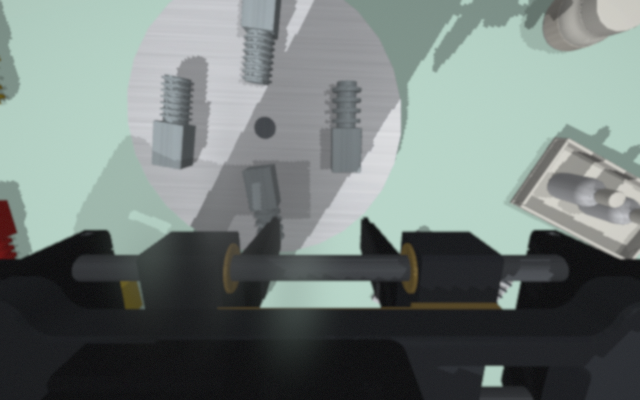

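Both bottles now stand upright in the tray (tops at z≈74, near (655,-184) and (653,-136)). The four bolts are B (343,125) with wide crests = coarse, D (175,120) with close crests = fine, C (258,45) with close crests = fine, and A (262,190), reported as coarse. I'll start with B.

```bash
python3 -m inch '[[0,0,-0.5,33,4,0,0.1],[0,0,0,33,3,-20,0.1],[0,0,0,0,0,-45,0.1],[0,0,0,0,0,-40,0.1],[0,0,0,0,0,-20,0.1],[0,0,0,0,0,-15,0.1],[0,0,0,0,0,0,0.1],[0,0,0,0,0,0,-0.3],[0,0,0,0,0,0,-1],[0,0,0,0,0,0,-1]]'
python3 -m inch '[[0,0,0,0,0,0,-1],[0,0,0,0,0,0,-1],[0,0,0,0,0,0,-1],[0,0,0,0,0,0,-1]]'
```

```text
t: 12.75
eef_pos: [577.5, 122.7, 25.9]
tcp_rot: [-3.141, -0.0, -1.068]
ft_force: [-0.4, -0.3, 0.0]
opening: 0.351
t: 13.15
eef_pos: [577.6, 122.9, 25.9]
tcp_rot: [-3.141, -0.001, -1.068]
ft_force: [0.7, -4.2, 4.6]
opening: 0.325
```

```bash
python3 -m inch '[[0,0,0,0,0,20,-1],[0,0,0,0,0,45,-1],[0,0,-4.1,-17,-37,10,-1],[0,0,-4.1,-17,-37,0,-1],[0,0,-4.1,-17,-37,0,-1],[0,0,-4.1,-17,-37,0,-1],[0,0,-4.1,-17,-37,0,-1],[0,0,-4.1,-17,-36,0,-1],[0,0,-4.2,-17,-36,0,-1],[0,0,0,0,0,0,-1]]'
python3 -m inch '[[0,0,0,0,0,-20,-1],[0,0,0,0,0,-10,-1],[0,0,0,0,0,0,-1],[0,0,0,0,0,0,-1]]'
python3 - <<'E'
from h import *
s=state();print(s['eef_pos'],s['tcp_rot'],s['ft_force'],s['opening'])
w=cam('wrist'); save(w['color'],'w5'); P=cloud(w); np.save('w5.npy',P); Z=P[...,2]
m=(abs(P[...,0]-470)<90)&(abs(P[...,1]+98)<95)&(Z>4.5)&(Z<15); k,l=cv2.connectedComponents(m.astype(np.uint8)); b=np.argmax(np.bincount(l[l>0])); q=P[l==b]
print(len(q),cv2.minAreaRect(q[:,:2].astype(np.float32)))
# held bolt
m=(abs(P[...,0]-480)<70)&(abs(P[...,1]-s['eef_pos'][1])<17)&(Z>60)&(Z<110); q=P[m]; print(m.sum(),np.percentile(q,[1,50,99],axis=0).round(1))
E
```

```text
t: 14.15
eef_pos: [456.3, -136.7, 100.2]
tcp_rot: [3.14, 0.0, -1.577]
ft_force: [-0.0, 0.2, -3.1]
opening: 0.319
t: 14.55
eef_pos: [458.3, -133.4, 70.4]
tcp_rot: [3.141, 0.0, -1.57]
ft_force: [-0.4, 0.4, -2.7]
opening: 0.324
[ 458.30898388 -133.43778097   70.44225388] [ 3.14081025e+00  3.36726008e-04 -1.56966175e+00] [-0.41140074  0.43015272 -2.68040745] 0.3243465129125609
12984 ((472.2443542480469, -97.3287582397461), (94.99946594238281, 150.59873962402344), 0.7370618581771851)
6379 [[ 425.3 -149.6   75.8]
 [ 475.7 -132.4   94.5]
 [ 513.6 -117.3  103.5]]
```

View pics/w5.png

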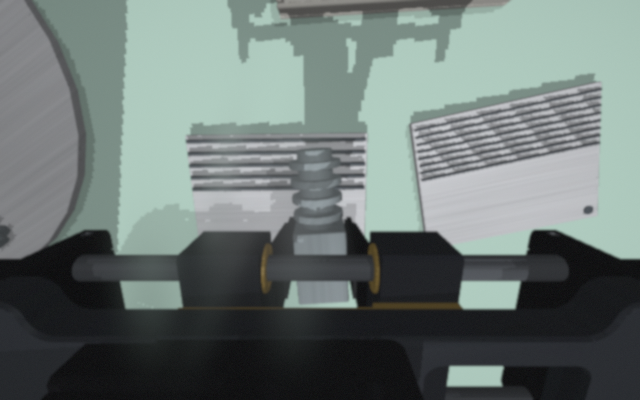

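The picture shows coarse bolt B held with four wide crests (318,150–215), above the coarse gauge's ridges at (275,140–185). Now I'll measure crests against ridges in that same picture.

```bash
cat >> h.py <<'E'
def ridges(P,c,yaw,pitch,n,first,ys):
    """fit ridge comb in plate frame -> x offset of plate centre from c"""
    t=np.radians(yaw); A=np.array([[np.cos(t),-np.sin(t)],[np.sin(t),np.cos(t)]])
    X=(P[...,:2]-c)@A; Z=P[...,2]
    m=(Z>5)&(Z<17)&(X[...,1]>ys[0])&(X[...,1]<ys[1])&(X[...,0]>-60)&(X[...,0]<75)
    x=X[m][:,0]; z=Z[m]; g=np.arange(-60,75,1.); h=np.array([np.mean(z[abs(x-k)<.8]) if (abs(x-k)<.8).sum()>3 else 8 for k in g])
    sc=[(np.mean([np.interp(d+first+i*pitch,g,h)-np.interp(d+first+i*pitch+pitch/2,g,h) for i in range(n)]),d) for d in np.arange(-8,8,.2)]
    return max(sc),dict(xmin=x.min(),xmax=x.max()),list(zip(g[::1].astype(int),h.round(1)))
def crests(P,y0,xr,half=4):
    """height profile along world-x of the held bolt near its top line"""
    Z=P[...,2]; m=(abs(P[...,1]-y0)<half)&(P[...,0]>xr[0])&(P[...,0]<xr[1])&(Z>xr[2])&(Z<xr[3])
    x=P[m][:,0]; z=Z[m]; g=np.arange(xr[0],xr[1],1.)
    return [(int(k),np.median(z[abs(x-k)<.8]).round(1)) for k in g if (abs(x-k)<.8).sum()>2]
E
python3 - <<'E'
from h import *
P=np.load('w5.npy')
for ys in [(0,65),(-70,-55)]:
    r=ridges(P,np.array([463,-98]),0.5,10,5,12,ys); print(r[0],r[1]); 
print(r[2][60:])
print(crests(P,-133.4,(440,530,60,115)))
E
```

```text
(np.float64(4.761640503115537), np.float64(7.105427357601002e-15)) {'xmin': np.float64(-38.284793303505595), 'xmax': np.float64(56.738079669929405)}
(np.float64(4.809362811939218), np.float64(7.105427357601002e-15)) {'xmin': np.float64(-25.276924832173815), 'xmax': np.float64(57.02961684021177)}
[(np.int64(0), np.float64(8.0)), (np.int64(1), np.float64(7.9)), (np.int64(2), np.float64(7.8)), (np.int64(3), np.float64(7.7)), (np.int64(4), np.float64(7.6)), (np.int64(5), np.float64(7.8)), (np.int64(6), np.float64(7.8)), (np.int64(7), np.float64(7.9)), (np.int64(8), np.float64(8.2)), (np.int64(9), np.float64(8.1)), (np.int64(10), np.float64(8.1)), (np.int64(11), np.float64(12.6)), (np.int64(12), np.float64(12.6)), (np.int64(13), np.float64(10.7)), (np.int64(14), np.float64(8.9)), (np.int64(15), np.float64(8.0)), (np.int64(16), np.float64(8.1)), (np.int64(17), np.float64(8.1)), (np.int64(18), np.float64(8.0)), (np.int64(19), np.float64(7.8)), (np.int64(20), np.float64(7.8)), (np.int64(21), np.float64(12.9)), (np.int64(22), np.float64(13.0)), (np.int64(23), np.float64(11.6)), (np.int64(24),
[... 2453 characters left out ...]
 (487, np.float64(95.4)), (488, np.float64(93.3)), (489, np.float64(90.8)), (490, np.float64(91.0)), (491, np.float64(91.0)), (492, np.float64(90.8)), (493, np.float64(90.9)), (494, np.float64(95.8)), (495, np.float64(95.5)), (496, np.float64(95.8)), (497, np.float64(95.5)), (498, np.float64(93.0)), (499, np.float64(90.8)), (500, np.float64(90.8)), (501, np.float64(90.4)), (502, np.float64(90.6)), (503, np.float64(90.7)), (504, np.float64(95.3)), (505, np.float64(95.4)), (506, np.float64(95.5)), (507, np.float64(95.3)), (508, np.float64(92.9)), (509, np.float64(90.6)), (510, np.float64(90.4)), (511, np.float64(90.5)), (512, np.float64(90.5)), (513, np.float64(90.1)), (514, np.float64(86.6))]
```

```bash
python3 -m inch '[[0,0,0.4,-5.5,0,0,-1],[0,0,0,0,0,-25,-1],[0,0,0,0,0,-16,-1],[0,0,0,0,0,-8,-1],[0,0,0,0,0,-4,-1],[0,0,0,0,0,-2,-1],[0,0,0,0,0,0,-1]]'
python3 -m inch '[[0,0,0,0,0,-1.5,-1],[0,0,0,0,0,0,-1],[0,0,0,0,0,0,-1]]'
```

```text
t: 15.3
eef_pos: [452.9, -134.0, 15.8]
tcp_rot: [-3.141, -0.0, -1.563]
ft_force: [-0.3, 0.4, -3.6]
opening: 0.323
t: 15.6
eef_pos: [452.8, -134.0, 14.2]
tcp_rot: [-3.141, -0.0, -1.564]
ft_force: [0.6, -0.6, -2.7]
opening: 0.321
```

```bash
python3 -m inch '[[0,0,0,0,0,-1,-1],[0,0,0,0,0,0,-1]]'; python3 -m inch '[[0,0,0,0,0,-1,-1],[0,0,0,0,0,0,-1]]'
```

```text
t: 15.8
eef_pos: [452.7, -134.0, 13.0]
tcp_rot: [-3.142, -0.0, -1.564]
ft_force: [0.5, -0.2, -3.2]
opening: 0.319
t: 16.0
eef_pos: [452.8, -134.0, 11.9]
tcp_rot: [-3.142, -0.0, -1.564]
ft_force: [0.3, -0.2, -2.8]
opening: 0.325
```

```bash
python3 -m inch '[[0,0,0,0,0,-0.6,-1],[0,0,0,0,0,0,-1]]'; python3 -m inch '[[0,0,0,0,0,0,0],[0,0,0,0,0,0,0],[0,0,0,0,0,0,0],[0,0,0,0,0,0,0],[0,0,0,0,0,40,0],[0,0,0,0,0,50,0.1],[0,0,0,0,0,50,0.1]]'
python3 - <<'E'
from h import *
s=state();print(s['eef_pos'],s['tcp_rot'],s['ft_force'],s['opening'])
w=cam('wrist'); save(w['color'],'w6'); P=cloud(w); np.save('w6.npy',P)
print(crests(P,-134,(415,530,20,55)))
E
```

```text
t: 16.2
eef_pos: [452.8, -134.0, 11.9]
tcp_rot: [-3.141, -0.0, -1.564]
ft_force: [-2.1, 0.5, 7.0]
opening: 0.321
t: 16.9
eef_pos: [452.2, -133.7, 152.8]
tcp_rot: [3.14, 0.001, -1.564]
ft_force: [0.3, -0.8, -0.3]
opening: 0.541
[ 452.23108305 -133.73598587  152.77670527] [ 3.14012459e+00  5.79601946e-04 -1.56352483e+00] [ 0.30743964 -0.83051027 -0.25530489] 0.5413930273073733
[(420, np.float64(38.1)), (421, np.float64(38.3)), (422, np.float64(38.0)), (423, np.float64(37.9)), (424, np.float64(38.0)), (425, np.float64(37.8)), (426, np.float64(37.9)), (427, np.float64(38.1)), (428, np.float64(37.9)), (429, np.float64(37.9)), (430, np.float64(37.4)), (431, np.float64(38.1)), (432, np.float64(38.0)), (433, np.float64(37.8)), (434, np.float64(37.6)), (435, np.float64(37.4)), (436, np.float64(37.1)), (437, np.float64(37.8)), (438, np.float64(37.7)), (439, np.float64(37.6)), (440, np.float64(37.8)), (441, np.float64(38.0)), (442, np.float64(38.1)), (443, np.float64(38.0)), (444, np.float64(37.7)), (445, np.float64(37.6)), (446, np.float64(38.0)), (447, np.float64(38.3)), (448, np.float64(37.9
[... 828 characters left out ...]
 (482, np.float64(36.8)), (483, np.float64(33.8)), (484, np.float64(32.5)), (485, np.float64(32.7)), (486, np.float64(32.9)), (487, np.float64(32.7)), (488, np.float64(32.5)), (489, np.float64(37.4)), (490, np.float64(36.8)), (491, np.float64(37.1)), (492, np.float64(35.9)), (493, np.float64(33.1)), (494, np.float64(32.1)), (495, np.float64(32.3)), (496, np.float64(32.2)), (497, np.float64(32.3)), (498, np.float64(32.2)), (499, np.float64(36.8)), (500, np.float64(37.2)), (501, np.float64(37.3)), (502, np.float64(36.2)), (503, np.float64(32.9)), (504, np.float64(31.9)), (505, np.float64(31.8)), (506, np.float64(30.8)), (507, np.float64(31.6)), (508, np.float64(30.0)), (509, np.float64(29.4))]
```

Bolt B is seated: shank 38 mm and crests 37 mm high, so it lies level and down. Next is A.

```bash
python3 -m inch '[[0,0,5.1,-5,37,5,0.1],[0,0,5.1,-5,37,5,0.1],[0,0,5.1,-5,37,2,0.1],[0,0,5.1,-5,37,0,0.1],[0,0,5.1,-5,37,0,0.1],[0,0,5.1,-5,37,0,0.1],[0,0,5.0,-4,37,0,0.1],[0,0,0,0,0,0,0.1],[0,0,0,0,0,0,0.1]]'
python3 - <<'E'
from h import *
s=state();print(s['eef_pos'],s['tcp_rot'],s['ft_force'],s['opening'])
w=cam('wrist'); save(w['color'],'w7'); P=cloud(w); np.save('w7.npy',P)
for c in [(469,161),(499,281)]: print(bolt(P,c,52))
for n in ['coarse1','fine1']:
  for r in regions_of(n,'wrist'):
    v,u=np.nonzero(r['pixels']); m=r['pixels']&(w['depth']>0)
    print(n,round(r['score'],2),u.mean().round(),v.mean().round(),np.median(P[m],0).round())
E
```

```text
t: 17.85
eef_pos: [418.5, 125.5, 163.3]
tcp_rot: [3.141, -0.0, -0.941]
ft_force: [-0.7, -0.5, 0.0]
opening: 0.549
[418.51887936 125.54383667 163.31685684] [ 3.14149236e+00 -1.38159709e-04 -9.40836457e-01] [-0.73630775 -0.45893742  0.04057533] 0.548917631570901
(array([466.7, 155.2]), np.float64(-140.0), array([87.8, 29. ]), 2402)
(array([485.5, 276.1]), np.float64(23.0), array([73.2, 29.4]), 2797)
coarse1 0.97 16.0 140.0 [264. 429.  21.]
coarse1 0.93 140.0 227.0 [255. 267.  29.]
coarse1 0.82 510.0 286.0 [ 450. -131.   38.]
coarse1 0.74 324.0 131.0 [472. 159.  51.]
fine1 0.63 234.0 44.0 [484. 274.  51.]
fine1 0.47 482.0 223.0 [497. -62.   8.]
```

View pics/w7.png

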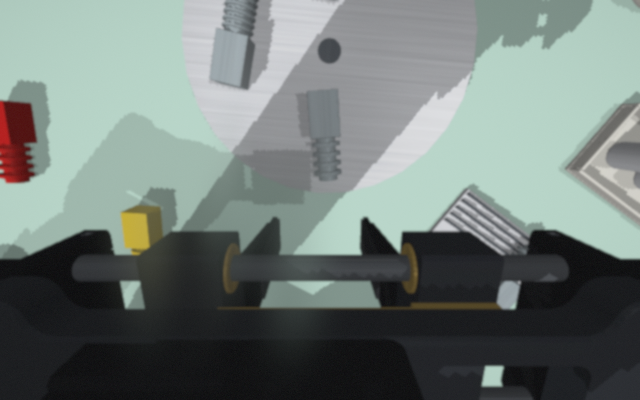

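A (322,135) has wide crests, so it's coarse. The turntable has turned about 4°.

```bash
python3 -m inch '[[0,0,3.9,26,17,0,0.1],[0,0,0,26,16,-17,0.1],[0,0,0,0,0,-45,0.1],[0,0,0,0,0,-40,0.1],[0,0,0,0,0,-20,0.1],[0,0,0,0,0,-15,0.1],[0,0,0,0,0,0,0.1],[0,0,0,0,0,0,-0.3],[0,0,0,0,0,0,-1],[0,0,0,0,0,0,-1]]'
python3 -m inch '[[0,0,0,0,0,0,-1],[0,0,0,0,0,0,-1],[0,0,0,0,0,0,-1],[0,0,0,0,0,0,-1]]'
```

```text
t: 19.0
eef_pos: [471.2, 157.9, 27.3]
tcp_rot: [-3.14, -0.001, -0.875]
ft_force: [-0.0, 1.1, -0.4]
opening: 0.353
t: 19.4
eef_pos: [471.1, 158.1, 27.2]
tcp_rot: [-3.14, -0.001, -0.874]
ft_force: [-0.9, -2.0, 7.3]
opening: 0.313
```

The thread would face away from the wrist camera with this grip, so I'll regrasp it turned half round.

```bash
python3 -m inch '[[0,0,0,0,0,0,0.1],[0,0,0,0,0,0,0.1],[0,0,0,0,0,0,0.1],[0,0,0,0,0,0,0.1],[0,0,0,0,0,40,0.1],[0,0,0,0,0,20,0.1],[0,0,8,0,0,0,0.1],[0,0,8,0,0,0,0.1],[0,0,8,0,0,0,0.1],[0,0,8,0,0,0,0.1]]'
python3 -m inch '[[0,0,8,0,0,0,0.1],[0,0,8,0,0,0,0.1],[0,0,8,0,0,0,0.1],[0,0,8,0,0,0,0.1],[0,0,8,0,0,0,0.1],[0,0,8,0,0,0,0.1],[0,0,8,0,0,0,0.1],[0,0,8,0,0,0,0.1],[0,0,8,0,0,0,0.1],[0,0,8,0,0,0,0.1]]'
python3 -m inch '[[0,0,8,0,0,0,0.1],[0,0,8,0,0,0,0.1],[0,0,8,0,0,0,0.1],[0,0,8,0,0,0,0.1],[0,0,8,0,0,0,0.1],[0,0,8,0,0,0,0.1],[0,0,8,0,0,0,0.1],[0,0,8,0,0,0,0.1],[0,0,4,0,0,0,0.1],[0,0,0,0,0,0,0.1]]'
python3 - <<'E'
from h import *
w=cam('wrist'); save(w['color'],'w8'); P=cloud(w); np.save('w8.npy',P)
E
```

```text
t: 20.4
eef_pos: [470.7, 158.0, 86.4]
tcp_rot: [3.142, -0.0, -0.31]
ft_force: [0.4, -0.3, -0.1]
opening: 0.546
t: 21.4
eef_pos: [470.6, 158.0, 86.3]
tcp_rot: [-3.141, 0.0, 1.086]
ft_force: [-0.4, 0.3, 0.2]
opening: 0.547
t: 22.4
eef_pos: [470.7, 158.1, 86.3]
tcp_rot: [-3.141, -0.0, 2.268]
ft_force: [0.3, -0.7, 0.4]
opening: 0.55
```

View pics/w8.png

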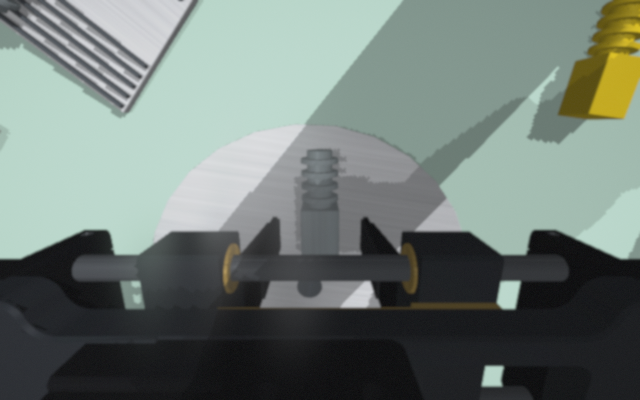

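The bolt lies square between the fingers, thread pointing up in the picture (320,180).

```bash
python3 -m inch '[[0,0,0,0,0,-40,0.1],[0,0,0,0,0,-15,0.1],[0,0,0,0,0,-5,0.1],[0,0,0,0,0,0,-0.3],[0,0,0,0,0,0,-1],[0,0,0,0,0,0,-1],[0,0,0,0,0,0,-1],[0,0,0,0,0,0,-1],[0,0,0,0,0,0,-1],[0,0,0,0,0,0,-1]]'
python3 -m inch '[[0,0,0,0,0,20,-1],[0,0,0,0,0,40,-1],[0,0,-8,0,0,15,-1],[0,0,-8,0,0,0,-1],[0,0,-8,0,0,0,-1],[0,0,-8,0,0,0,-1],[0,0,-8,0,0,0,-1],[0,0,-8,0,0,0,-1],[0,0,-8,0,0,0,-1],[0,0,-8,0,0,0,-1]]'
python3 -m inch '[[0,0,-8,-2,-22,0,-1],[0,0,-8,-2,-22,0,-1],[0,0,-8,-2,-22,0,-1],[0,0,-8,-2,-22,0,-1],[0,0,-8,-2,-22,0,-1],[0,0,-8,-2,-22,0,-1],[0,0,-8,-1,-22,0,-1],[0,0,-8,-1,-22,0,-1],[0,0,-8,-1,-22,0,-1],[0,0,-8,0,-22,0,-1]]'
python3 -m inch '[[0,0,-8,0,0,0,-1],[0,0,-8,0,0,0,-1],[0,0,-8,0,0,0,-1],[0,0,-8,0,0,-10,-1],[0,0,-8,0,0,-10,-1],[0,0,-8,0,0,-10,-1],[0,0,-8,0,0,0,-1],[0,0,-8,0,0,0,-1],[0,0,-8,0,0,0,-1],[0,0,0,0,0,0,-1]]'
```

```text
t: 23.45
eef_pos: [471.1, 158.1, 27.2]
tcp_rot: [3.14, 0.001, 2.267]
ft_force: [-0.6, -0.8, 7.9]
opening: 0.314
t: 24.45
eef_pos: [470.5, 158.0, 101.5]
tcp_rot: [-3.141, 0.0, 1.145]
ft_force: [0.2, 0.2, -2.2]
opening: 0.316
t: 25.45
eef_pos: [455.4, -62.8, 101.5]
tcp_rot: [-3.142, 0.0, -0.252]
ft_force: [0.4, 0.6, -1.6]
opening: 0.311
t: 26.45
eef_pos: [455.6, -61.9, 71.5]
tcp_rot: [-3.142, -0.0, -1.505]
ft_force: [-0.8, -0.5, -2.7]
opening: 0.317
```

```bash
python3 -m inch '[[0,0,-3.4,0,0,0,-1],[0,0,0,0,0,0,-1],[0,0,0,0,0,0,-1]]'
cat >> h.py <<'E'
def comb(P,o,yaw,half,zr,pitch,n,first,h):
    """held/laid bolt: crest comb along yaw through o -> offset of bolt origin from o, plus shank & crest heights"""
    t=np.radians(yaw); A=np.array([[np.cos(t),-np.sin(t)],[np.sin(t),np.cos(t)]])
    X=(P[...,:2]-o)@A; Z=P[...,2]; m=(abs(X[...,1])<half)&(abs(X[...,0])<70)&(Z>zr[0])&(Z<zr[1])
    x=X[m][:,0]; z=Z[m]; g=np.arange(-60,65,.5); hh=np.array([np.median(z[abs(x-k)<.6]) if (abs(x-k)<.6).sum()>2 else np.nan for k in g])
    f=lambda q:np.interp(q,g,np.nan_to_num(hh,nan=zr[0]))
    sc=[(np.mean([f(d+first+i*pitch)-.5*(f(d+first+i*pitch+pitch/2)+f(d+first+i*pitch-pitch/2)) for i in range(n)])+.05*f(d-5)-.05*f(d+48),d) for d in np.arange(-14,14,.2)]
    s,d=max(sc); return dict(off=round(d,1),score=round(s,2),shank=[round(float(f(d+k)),1) for k in(-38,-20,-5)],crest=[round(float(f(d+first+i*pitch)),1) for i in range(n)],ends=(x.min().round(1),x.max().round(1)),ymid=round(float(np.mean(np.percentile(X[...,1][(abs(X[...,0]-d-25)<12)&(abs(X[...,1])<25)&(Z>zr[0])&(Z<zr[1])],[2,98]))),1))
E
python3 - <<'E'
from h import *
s=state();print(s['eef_pos'],s['tcp_rot'])
w=cam('wrist'); P=cloud(w); np.save('w9.npy',P)
r=ridges(P,np.array([463,-98]),0.5,10,5,12,(-20,15)); print(r[0],r[1])
e=s['eef_pos']; print(comb(P,e[:2]+[5,0],0.4,4,(65,110),10,4,7,0))
P=np.load('w5.npy'); print('check B',comb(P,np.array([463.3,-133.4]),0,4,(65,110),10,4,7,0))
E
```

```text
t: 26.75
eef_pos: [455.7, -61.9, 71.5]
tcp_rot: [-3.142, -0.0, -1.558]
ft_force: [-0.5, -0.5, -3.0]
opening: 0.312
[455.69210934 -61.94355215  71.47719631] [-3.14152947e+00 -1.22705437e-04 -1.55792244e+00]
(np.float64(4.677481192108328), np.float64(7.105427357601002e-15)) {'xmin': np.float64(-40.048424305778155), 'xmax': np.float64(56.320494095950636)}
{'off': np.float64(-8.0), 'score': np.float64(13.52), 'shank': [65.0, 96.3, 65.0], 'crest': [95.6, 92.8, 92.4, 93.1], 'ends': (np.float64(-42.9), np.float64(45.1)), 'ymid': 0.4}
check B {'off': np.float64(-12.0), 'score': np.float64(16.54), 'shank': [65.0, 96.6, 65.0], 'crest': [96.5, 95.4, 91.9, 91.8], 'ends': (np.float64(-39.1), np.float64(50.9)), 'ymid': 0.2}
```

```bash
sed -i 's/f=lambda q:np.interp(q,g,np.nan_to_num(hh,nan=zr\[0\]))/ok=~np.isnan(hh); f=lambda q:np.interp(q,g[ok],hh[ok],right=np.nanmin(hh)-8)/; s/+.05\*f(d-5)-.05\*f(d+48)/+.1*f(d-3)-.1*f(d+48)/' h.py
python3 - <<'E'
from h import *
P=np.load('w9.npy'); print(comb(P,np.array([460.7,-61.9]),0.4,4,(85,110),10,4,7,0))
P=np.load('w5.npy'); print('check B',comb(P,np.array([463.3,-133.4]),0,4,(85,110),10,4,7,0))
P=np.load('w6.npy'); print('seated B',comb(P,np.array([463.3,-133.4]),0,4,(25,50),10,4,7,0))
E
```

```text
{'off': np.float64(-1.0), 'score': np.float64(6.74), 'shank': [95.8, 96.7, 96.1], 'crest': [95.8, 96.0, 95.8, 95.8], 'ends': (np.float64(-42.9), np.float64(45.0)), 'ymid': 0.7}
check B {'off': np.float64(6.0), 'score': np.float64(6.52), 'shank': [96.6, 96.1, 96.4], 'crest': [95.8, 95.5, 95.9, 95.6], 'ends': (np.float64(-39.1), np.float64(50.7)), 'ymid': 2.5}
seated B {'off': np.float64(-0.6), 'score': np.float64(6.69), 'shank': [38.2, 37.9, 38.0], 'crest': [37.6, 38.0, 37.3, 37.1], 'ends': (np.float64(-45.0), np.float64(45.4)), 'ymid': 2.3}
```

Run:
```python
from h import *
P=np.load('w9.npy'); print([(a,float(b)) for a,b in crests(P,-61.7,(455,515,80,110))])
```

```text
[(455, 96.2), (456, 96.2), (457, 96.1), (458, 96.0), (459, 95.8), (460, 94.6), (461, 92.1), (462, 90.8), (463, 90.9), (464, 91.0), (465, 95.0), (466, 95.7), (467, 95.8), (468, 95.5), (469, 94.5), (470, 92.1), (471, 90.8), (472, 90.8), (473, 90.9), (474, 91.3), (475, 95.0), (476, 95.5), (477, 95.9), (478, 95.8), (479, 94.6), (480, 91.8), (481, 90.6), (482, 91.1), (483, 90.8), (484, 90.8), (485, 91.3), (486, 95.6), (487, 95.7), (488, 95.4), (489, 95.0), (490, 91.7), (491, 90.8), (492, 90.7), (493, 91.0), (494, 90.9), (495, 91.0), (496, 95.7), (497, 95.7), (498, 95.8), (499, 95.3), (500, 91.4), (501, 91.1), (502, 91.2), (503, 91.0), (504, 90.7), (505, 90.2), (506, 86.3)]
```

```bash
python3 -m inch '[[0,0,0,2.6,0,0,-1],[0,0,0,0,0,-25,-1],[0,0,0,0,0,-16,-1],[0,0,0,0,0,-8,-1],[0,0,0,0,0,-4,-1],[0,0,0,0,0,-2,-1],[0,0,0,0,0,-1.5,-1],[0,0,0,0,0,0,-1]]'
python3 -m inch '[[0,0,0,0,0,-1,-1],[0,0,0,0,0,0,-1]]'; python3 -m inch '[[0,0,0,0,0,-0.7,-1],[0,0,0,0,0,0,-1]]'; python3 -m inch '[[0,0,0,0,0,-0.6,-1],[0,0,0,0,0,0,-1]]'
```

```text
t: 27.6
eef_pos: [458.5, -62.0, 15.2]
tcp_rot: [-3.141, -0.0, -1.562]
ft_force: [-0.1, -0.4, -2.5]
opening: 0.311
t: 27.8
eef_pos: [458.4, -62.0, 14.1]
tcp_rot: [-3.141, -0.0, -1.562]
ft_force: [-0.2, 0.8, -2.9]
opening: 0.313
t: 28.0
eef_pos: [458.4, -62.0, 13.3]
tcp_rot: [-3.141, -0.0, -1.562]
ft_force: [0.6, -0.4, -1.6]
opening: 0.311
t: 28.2
eef_pos: [458.4, -62.0, 13.2]
tcp_rot: [-3.141, -0.0, -1.562]
ft_force: [-1.1, -0.0, 9.8]
opening: 0.312
```

```bash
python3 -m inch '[[0,0,0,0,0,0,0],[0,0,0,0,0,0,0],[0,0,0,0,0,0,0],[0,0,0,0,0,0,0],[0,0,0,0,0,40,0],[0,0,0,0,0,50,0.1],[0,0,0,0,0,50,0.1],[0,0,0,0,0,10,0.1]]'
python3 - <<'E'
from h import *
w=cam('wrist'); P=cloud(w); 
print([(a,float(b)) for a,b in crests(P,-62,(415,515,20,55))][::2])
E
python3 -m inch '[[0,0,3.1,-4,45,0,0.1],[0,0,3.1,-4,45,0,0.1],[0,0,3.1,-4,45,0,0.1],[0,0,3.1,-4,45,0,0.1],[0,0,3.1,-4,45,0,0.1],[0,0,3.1,-4,45,0,0.1],[0,0,3,-4,45,0,0.1],[0,0,0,0,0,0,0.1],[0,0,0,0,0,0,0.1]]'
python3 - <<'E'
from h import *
s=state();print(s['eef_pos'],s['tcp_rot'])
w=cam('wrist'); save(w['color'],'w10'); P=cloud(w); np.save('w10.npy',P)
for c in [(490,277),(615,250)]: print(bolt(P,c,52))
E
```

```text
t: 29.0
eef_pos: [459.9, -62.3, 167.1]
tcp_rot: [-3.135, -0.002, -1.562]
ft_force: [1.6, -0.6, -0.5]
opening: 0.55
[(419, 37.2), (421, 37.4), (423, 37.9), (425, 37.8), (427, 37.5), (429, 37.7), (431, 37.8), (433, 37.8), (435, 38.0), (437, 37.7), (439, 37.6), (441, 38.0), (443, 37.6), (445, 37.9), (447, 38.2), (449, 38.4), (451, 37.7), (453, 37.9), (455, 37.8), (457, 38.3), (459, 37.7), (461, 37.7), (463, 37.0), (465, 32.8), (467, 32.6), (469, 37.2), (471, 37.6), (473, 33.9), (475, 32.6), (477, 32.2), (479, 37.4), (481, 36.6), (483, 33.7), (485, 32.9), (487, 32.2), (489, 37.3), (491, 37.0), (493, 33.4), (495, 32.3), (497, 32.3), (499, 37.0), (501, 37.6), (503, 33.5), (505, 33.5), (507, 32.2), (509, 32.6)]
t: 29.95
eef_pos: [429.5, 253.5, 161.0]
tcp_rot: [3.139, -0.0, -1.183]
ft_force: [-0.4, -0.4, -0.4]
opening: 0.552
[429.4590926  253.53336416 161.0277085 ] [ 3.13909686e+00 -2.08512982e-04 -1.18282992e+00]
(array([492.9, 279.4]), np.float64(22.0), array([88.4, 29.4]), 2620)
(array([596.2, 239.9]), np.float64(-152.0), array([50.8, 28.6]), 1873)
```

View pics/w10.png

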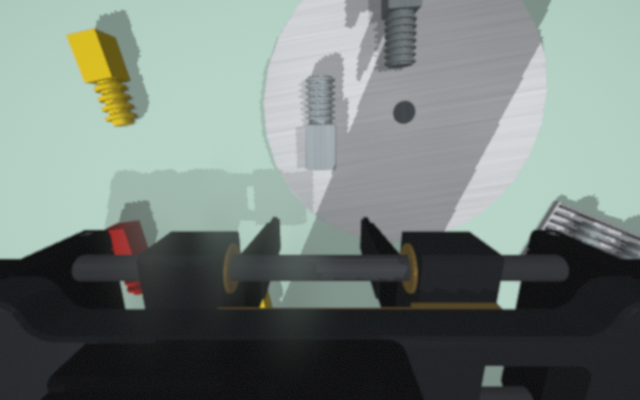

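Bolt A is seated (shank 38, crests 37). D (320,120) shows close crests, so it's fine thread. I'll grasp it and carry it to the fine gauge.

```bash
python3 -m inch '[[0,0,0,30,12,0,0.1],[0,0,0,30.5,12.5,-15,0.1],[0,0,0,0,0,-45,0.1],[0,0,0,0,0,-40,0.1],[0,0,0,0,0,-20,0.1],[0,0,0,0,0,-15,0.1],[0,0,0,0,0,0,0.1],[0,0,0,0,0,0,-0.3],[0,0,0,0,0,0,-1],[0,0,0,0,0,0,-1]]'
python3 -m inch '[[0,0,0,0,0,0,-1],[0,0,0,0,0,0,-1],[0,0,0,0,0,0,-1],[0,0,0,0,0,0,-1],[0,0,0,0,0,0,-1]]'
```

```text
t: 31.0
eef_pos: [491.3, 277.4, 28.5]
tcp_rot: [-3.14, -0.0, -1.185]
ft_force: [0.4, -0.6, -0.1]
opening: 0.358
t: 31.5
eef_pos: [491.3, 277.7, 28.4]
tcp_rot: [-3.14, -0.0, -1.185]
ft_force: [0.0, -0.9, 6.7]
opening: 0.314
```

```bash
python3 -m inch '[[0,0,0,0,0,20,-1],[0,0,0,0,0,45,-1],[0,0,-1.3,0,-46,10,-1],[0,0,-1.3,0,-46,0,-1],[0,0,-1.3,0,-46,0,-1],[0,0,-1.3,0,-46,0,-1],[0,0,-1.3,0,-46,0,-1],[0,0,-1.3,0,-46,0,-1],[0,0,-1.6,0,-46,0,-1],[0,0,0,0,-46,0,-1]]'
python3 -m inch '[[0,0,0,0,-46,0,-1],[0,0,0,0,-46,0,-1],[0,0,0,0,-46,0,-1],[0,0,0,0,-46,0,-1],[0,0,0,-1,-52,-10,-1],[0,0,0,0,0,-10,-1],[0,0,0,0,0,-10,-1],[0,0,0,0,0,0,-1],[0,0,0,0,0,0,-1]]'
cat >> h.py <<'E'
def profile(P,o,yaw,half,zr,xr):
    t=np.radians(yaw); A=np.array([[np.cos(t),-np.sin(t)],[np.sin(t),np.cos(t)]]); X=(P[...,:2]-o)@A; Z=P[...,2]
    m=(abs(X[...,1])<half)&(X[...,0]>xr[0])&(X[...,0]<xr[1])&(Z>zr[0])&(Z<zr[1]); x=X[m][:,0]; z=Z[m]
    return [(float(k),float(np.median(z[abs(x-k)<.5]).round(1))) for k in np.arange(xr[0],xr[1],.5) if (abs(x-k)<.5).sum()>2]
def mids(pr,lo):
    """centres of runs higher than lo"""
    out=[];run=[]
    for k,z in pr+[(999,-1)]:
        if z>lo: run.append(k)
        elif run: out.append((round(np.mean(run),2),len(run)/2)); run=[]
    return out
E
cat > fine.py <<'E'
from h import *
import sys
s=state();print(s['eef_pos'].round(1),np.degrees(s['tcp_rot'][2]).round(2))
w=cam('wrist'); P=cloud(w); np.save('wf.npy',P); Z=P[...,2]
m=(abs(P[...,0]-490)<100)&(abs(P[...,1]+292)<95)&(Z>4.5)&(Z<15); k,l=cv2.connectedComponents(m.astype(np.uint8)); b=np.argmax(np.bincount(l[l>0])); q=P[l==b]
print(len(q),cv2.minAreaRect(q[:,:2].astype(np.float32)))
c=np.array([488.7,-292.1]); yaw=12.8; t=np.radians(yaw)
for y in map(float,sys.argv[1].split(',')):
    pr=profile(P,c+np.array([-np.sin(t),np.cos(t)])*y,yaw,4,(5,14),(0,60)); print('ridges y',y,mids(pr,9.5))
e=s['eef_pos'][:2]; d=e-c; print('tcp in plate',(d@np.array([np.cos(t),np.sin(t)])).round(1),(d@np.array([-np.sin(t),np.cos(t)])).round(1))
zt=s['eef_pos'][2]+float(sys.argv[2]); yb=float(sys.argv[3])
pr=profile(P,c+np.array([-np.sin(t),np.cos(t)])*yb,yaw,4,(zt-8,zt+5),(-60,60)); print(pr[::4]); print('crests',mids(pr,zt-1.9 if len(sys.argv)<5 else float(sys.argv[4])))
E
python3 fine.py -10,0,10,30 24.5 -36
```

```text
t: 32.5
eef_pos: [490.4, -92.2, 102.7]
tcp_rot: [-3.141, -0.0, -1.35]
ft_force: [0.4, 0.4, -2.3]
opening: 0.315
t: 33.4
eef_pos: [490.0, -322.3, 73.1]
tcp_rot: [3.141, 0.001, -1.347]
ft_force: [0.1, 0.3, -1.7]
opening: 0.315
[ 490.  -322.3   73.1] -77.2
13465 ((497.06451416015625, -290.3160095214844), (96.7180404663086, 150.46405029296875), 12.491634368896484)
ridges y -10.0 [(np.float64(8.5), 0.5), (np.float64(14.75), 2.0), (np.float64(21.0), 0.5), (np.float64(27.25), 1.0), (np.float64(32.5), 1.5), (np.float64(38.75), 2.0), (np.float64(44.5), 2.5), (np.float64(50.75), 1.0)]
ridges y 0.0 [(np.float64(8.75), 2.0), (np.float64(14.75), 2.0), (np.float64(20.75), 2.0), (np.float64(26.5), 1.5), (np.float64(32.75), 2.0), (np.float64(38.75), 2.0), (np.float64(44.5), 2.5), (np.float64(51.0), 1.5)]
ridges y 10.0 [(np.float64(9.0), 2.5), (np.float64(14.75), 2.0), (np.float64(20.75), 2.0), (np.float64(26.75), 2.0), (np.float64(32.75), 2.0), (np.float64(38.75), 2.0), (np.float64(45.0), 1.5), (np.float64(51.0), 1.5)]
ridges y 30.0 [(np.float64(8.75), 2.0), (np.float64(14.75), 2.0), (np.float64(21.0), 2.5), (np.float64(26.75), 2.0), (np.float64(33.0), 2.5), (np.float64(39.0), 2.5), (np.float64(45.25), 2.0), (np.float64(51.0), 1.5)]
tcp in plate -5.4 -29.7
[(-44.0, 96.4), (-42.0, 96.6), (-40.0, 96.5), (-38.0, 96.7), (-36.0, 96.7), (-34.0, 96.8), (-32.0, 96.5), (-30.0, 96.5), (-28.0, 96.7), (-26.0, 97.3), (-7.5, 96.5), (-5.5, 96.4), (-3.5, 95.4), (-1.5, 91.7), (0.5, 92.4), (3.5, 93.6), (5.5, 92.2), (7.5, 94.2), (9.5, 93.4), (11.5, 92.0), (14.0, 94.4), (16.0, 92.7), (18.0, 92.0), (20.0, 94.7), (22.0, 92.9), (24.0, 91.6), (26.0, 94.3), (28.0, 92.8), (30.0, 91.6), (32.0, 94.0), (34.0, 93.1), (36.0, 91.8), (38.0, 94.7), (40.0, 93.1), (42.0, 92.6)]
crests [(np.float64(-28.47), 24.0)]
```

Run:
```python
from h import *
P=np.load('wf.npy'); c=np.array([488.7,-292.1]); yaw=12.5; t=np.radians(yaw)
pr=profile(P,c+np.array([-np.sin(t),np.cos(t)])*-29.7,yaw,3,(88,102),(-60,60)); print(mids(pr,94.8)); print([(k,z) for k,z in pr if k>-10])
for y in (-55,-10,10,40): print(y,mids(profile(P,c+np.array([-np.sin(t),np.cos(t)])*y,yaw,4,(5,14),(0,60)),9.5))
```

```text
[(np.float64(-27.46), 25.0), (np.float64(2.75), 2.0), (np.float64(8.75), 2.0), (np.float64(15.25), 2.0), (np.float64(20.75), 2.0), (np.float64(27.0), 2.5), (np.float64(32.75), 2.0), (np.float64(38.75), 2.0)]
[(-9.0, 96.1), (-8.5, 96.8), (-8.0, 96.8), (-7.5, 96.5), (-7.0, 96.5), (-6.5, 96.8), (-6.0, 97.0), (-5.5, 96.8), (-5.0, 96.6), (-4.5, 96.5), (-4.0, 96.5), (-3.5, 95.6), (-3.0, 95.2), (-2.5, 93.6), (-2.0, 93.2), (-1.5, 93.3), (-1.0, 93.8), (-0.5, 93.8), (0.0, 93.6), (0.5, 93.5), (1.0, 93.4), (2.0, 95.6), (2.5, 95.8), (3.0, 96.1), (3.5, 95.7), (4.0, 94.7), (4.5, 93.5), (5.0, 92.9), (5.5, 93.1), (6.0, 93.3), (6.5, 93.3), (7.0, 93.3), (7.5, 94.1), (8.0, 95.5), (8.5, 95.8), (9.0, 95.9), (9.5, 95.1), (10.0, 94.8), (10.5, 94.0), (11.0, 93.3), (11.5, 93.3), (12.0, 93.3), (12.5, 93.2), (13.0, 93.4), (13.5, 93.9), (14.5, 96.4), (15.0, 96.4), (15.5, 96.0), (16.0, 94.9), (16.5, 93.8), (17.0, 93.5), (17.5, 93.5), (18.0, 93.4), (18.5, 93.2), (19.0, 93.7), (19.5, 93.9), (20.0, 96.0), (20.5, 96.1), (21.0, 96.0), (21.5, 95.6), (22.0, 94.7), (22.5, 93.6), (23.0, 93.1), (23.5, 93.5), (24.0, 93.6), 
[... 598 characters left out ...]
(np.float64(26.75), 1.0), (np.float64(33.0), 1.5), (np.float64(38.5), 1.5), (np.float64(44.75), 2.0), (np.float64(50.5), 2.5)]
-10 [(np.float64(9.0), 1.0), (np.float64(14.75), 2.0), (np.float64(32.75), 2.0), (np.float64(38.75), 2.0), (np.float64(44.75), 2.0), (np.float64(51.0), 1.5)]
10 [(np.float64(9.0), 2.5), (np.float64(14.75), 2.0), (np.float64(20.75), 2.0), (np.float64(26.75), 2.0), (np.float64(32.75), 2.0), (np.float64(38.75), 2.0), (np.float64(45.0), 1.5), (np.float64(50.5), 1.5)]
40 [(np.float64(9.0), 1.5), (np.float64(14.75), 2.0), (np.float64(20.75), 2.0), (np.float64(26.75), 2.0), (np.float64(32.75), 2.0), (np.float64(38.5), 2.5), (np.float64(45.0), 1.5), (np.float64(50.75), 2.0)]
```

```bash
python3 -m inch '[[0,0,-0.3,4.3,-5.5,0,-1],[0,0,0,0,0,-25,-1],[0,0,0,0,0,-16,-1],[0,0,0,0,0,-8,-1],[0,0,0,0,0,-4,-1],[0,0,0,0,0,-2,-1],[0,0,0,0,0,0,-1]]'
python3 -m inch '[[0,0,0,0,0,-1.5,-1],[0,0,0,0,0,0,-1]]'; python3 -m inch '[[0,0,0,0,0,-1,-1],[0,0,0,0,0,0,-1]]'; python3 -m inch '[[0,0,0,0,0,-0.8,-1],[0,0,0,0,0,0,-1]]'; python3 -m inch '[[0,0,0,0,0,-0.6,-1],[0,0,0,0,0,0,-1]]'
```

```text
t: 34.15
eef_pos: [494.4, -329.2, 18.6]
tcp_rot: [-3.141, -0.001, -1.354]
ft_force: [0.7, 0.4, -1.8]
opening: 0.316
t: 34.35
eef_pos: [494.3, -329.1, 17.0]
tcp_rot: [-3.141, -0.001, -1.354]
ft_force: [0.4, 0.5, -1.8]
opening: 0.314
t: 34.55
eef_pos: [494.2, -329.1, 15.7]
tcp_rot: [-3.142, -0.0, -1.354]
ft_force: [0.4, -0.5, -2.3]
opening: 0.317
t: 34.75
eef_pos: [494.1, -329.0, 14.8]
tcp_rot: [3.142, 0.0, -1.354]
ft_force: [-0.4, 0.4, -2.2]
opening: 0.317
t: 34.95
eef_pos: [494.2, -329.1, 14.5]
tcp_rot: [-3.142, -0.0, -1.354]
ft_force: [-1.0, 0.8, 2.0]
opening: 0.312
```

```bash
python3 -m inch '[[0,0,0,0,0,0,0],[0,0,0,0,0,0,0],[0,0,0,0,0,0,0],[0,0,0,0,0,0,0],[0,0,0,0,0,40,0],[0,0,0,0,0,50,0.1],[0,0,0,0,0,50,0.1],[0,0,0,0,0,10,0.1]]'
python3 - <<'E'
from h import *
w=cam('wrist'); P=cloud(w); c=np.array([488.7,-292.1]); t=np.radians(12.5)
pr=profile(P,c+np.array([-np.sin(t),np.cos(t)])*-37.3,12.5,3,(20,50),(-60,60)); print(pr[::3]); print(mids(pr,36.3))
E
python3 -m inch '[[0,0,8.1,7.5,25.3,0,0.1],[0,0,8.1,7.5,25.3,0,0.1],[0,0,8.1,7.5,25.3,0,0.1],[0,0,8.1,7.5,25.3,0,0.1],[0,0,8.1,7.5,25.3,0,0.1],[0,0,8.1,7.5,25.3,0,0.1],[0,0,8.1,7.5,25.3,0,0.1],[0,0,8.1,7.5,25.3,0,0.1],[0,0,8.1,7.5,25.3,0,0.1],[0,0,8.1,7.5,25.3,0,0.1]]'
python3 -m inch '[[0,0,8.1,7.5,25.3,0,0.1],[0,0,8.1,7.5,25.3,0,0.1],[0,0,8.1,7.5,25.3,0,0.1],[0,0,8.1,7.5,25.3,0,0.1],[0,0,8.1,7.5,25.3,0,0.1],[0,0,8.1,7.5,25.3,0,0.1],[0,0,8.1,7.5,25.3,0,0.1],[0,0,8.1,7.5,25.3,0,0.1],[0,0,8.1,7.5,25.3,0,0.1],[0,0,8.1,7.5,25.3,0,0.1]]'
python3 -m inch '[[0,0,8.1,7.5,25.3,0,0.1],[0,0,8.1,7.5,25.3,0,0.1],[0,0,8.1,7.5,25.3,0,0.1],[0,0,8.1,7.5,25.3,0,0.1],[0,0,0,0,0,0,0.1],[0,0,0,0,0,0,0.1]]'
python3 - <<'E'
from h import *
s=state();print(s['eef_pos'],np.degrees(s['tcp_rot']))
w=cam('wrist'); save(w['color'],'w11'); P=cloud(w); np.save('w11.npy',P)
print(bolt(P,(612,245),52))
E
```

```text
t: 35.75
eef_pos: [495.7, -330.2, 169.7]
tcp_rot: [-3.137, -0.007, -1.354]
ft_force: [0.2, -0.6, -0.1]
opening: 0.547
[(-44.0, 38.0), (-42.5, 38.1), (-40.5, 37.9), (-38.5, 38.1), (-37.0, 37.7), (-35.5, 37.5), (-34.0, 37.9), (-32.5, 38.2), (-31.0, 37.7), (-29.5, 37.5), (-28.0, 37.8), (-26.0, 37.6), (-24.5, 37.6), (-22.5, 37.4), (-21.0, 37.2), (-19.0, 38.3), (-17.5, 37.6), (-15.5, 37.9), (-14.0, 37.5), (-12.0, 38.1), (-10.5, 37.7), (-9.0, 37.9), (-7.5, 37.7), (-6.0, 37.3), (-4.0, 37.4), (-2.5, 38.0), (-1.0, 38.4), (0.5, 34.7), (2.5, 35.4), (4.0, 35.1), (6.0, 37.8), (7.5, 34.8), (9.0, 34.5), (11.5, 37.8), (13.0, 34.8), (15.0, 35.0), (16.5, 34.8), (18.5, 37.4), (20.5, 34.5), (22.0, 34.8), (24.0, 37.9), (25.5, 35.2), (27.0, 35.6), (28.5, 35.1), (30.5, 36.8), (32.0, 34.3), (33.5, 34.9), (35.5, 37.3), (37.0, 35.3), (38.5, 34.6), (40.0, 34.8), (42.0, 37.7), (43.5, 34.5), (45.0, 28.7)]
[(np.float64(-22.14), 40.0), (np.float64(5.75), 2.0), (np.float64(11.75), 2.0), (np.float64(18.25), 2.0), (np.float64(23.75), 2.0), (np.float64(30.25), 2.0), (np.float64(35.75), 2.0), (np.float64(42.25), 2.0)]
t: 36.8
eef_pos: [568.8, -74.9, 162.6]
tcp_rot: [-3.141, 0.002, 0.065]
ft_force: [-0.4, -0.4, 0.2]
opening: 0.549
t: 37.8
eef_pos: [643.8, 177.9, 162.2]
tcp_rot: [-3.139, 0.001, 1.479]
ft_force: [0.3, -0.7, 0.7]
opening: 0.551
t: 38.4
eef_pos: [673.5, 278.1, 162.2]
tcp_rot: [-3.139, -0.0, 2.037]
ft_force: [-0.2, -1.0, -0.4]
opening: 0.552
[673.50977784 278.08877349 162.22430106] [-1.79850545e+02 -2.15655992e-02  1.16732623e+02]
(array([613.3, 247.6]), np.float64(-154.0), array([87.5, 28.6]), 2533)
```

View pics/w11.png

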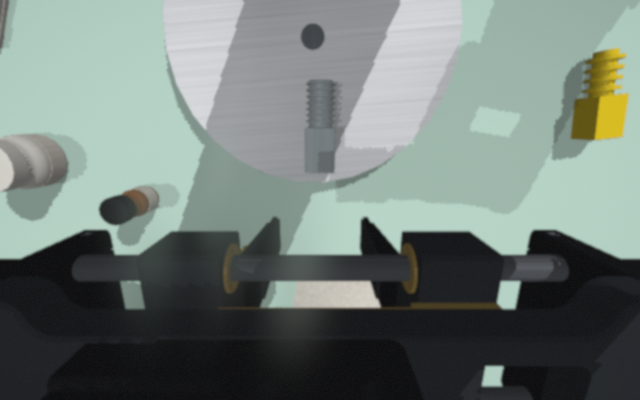

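D is seated (shank 38, crests 37–38, meshing with the ridges). C (322,125) has close crests, so it's the last fine bolt. Picture count so far is 11.

```bash
python3 -m inch '[[0,0,-0.7,-28,-14,0,0.1],[0,0,0,-27.5,-14.5,-16,0.1],[0,0,0,0,0,-45,0.1],[0,0,0,0,0,-40,0.1],[0,0,0,0,0,-20,0.1],[0,0,0,0,0,-15,0.1],[0,0,0,0,0,0,0.1],[0,0,0,0,0,0,-0.3],[0,0,0,0,0,0,-1],[0,0,0,0,0,0,-1]]'
python3 -m inch '[[0,0,0,0,0,0,-1],[0,0,0,0,0,0,-1],[0,0,0,0,0,0,-1],[0,0,0,0,0,0,-1],[0,0,0,0,0,0,-1]]'
```

```text
t: 39.45
eef_pos: [619.2, 249.8, 29.5]
tcp_rot: [3.14, 0.0, 2.026]
ft_force: [-0.8, -0.2, 0.5]
opening: 0.356
t: 39.95
eef_pos: [619.1, 249.8, 29.3]
tcp_rot: [3.14, 0.0, 2.027]
ft_force: [-0.6, -0.7, 6.9]
opening: 0.315
```

```bash
python3 -m inch '[[0,0,0,0,0,20,-1],[0,0,0,0,0,45,-1],[0,0,-8.1,-6,-21.2,10,-1],[0,0,-8.1,-6,-21.2,0,-1],[0,0,-8.1,-6,-21.2,0,-1],[0,0,-8.1,-6,-21.2,0,-1],[0,0,-8.1,-6,-21.2,0,-1],[0,0,-8.1,-6,-21.2,0,-1],[0,0,-8.1,-6,-21.2,0,-1],[0,0,-8.1,-6,-21.2,0,-1]]'
python3 -m inch '[[0,0,-8.1,-6,-21.2,0,-1],[0,0,-8.1,-6,-21.2,0,-1],[0,0,-8.1,-6,-21.2,0,-1],[0,0,-8.1,-6,-21.2,0,-1],[0,0,-8.1,-6,-21.2,0,-1],[0,0,-8.1,-6,-21.2,0,-1],[0,0,-8.1,-6,-21.2,0,-1],[0,0,-8.1,-6,-21.2,0,-1],[0,0,-8.1,-6,-21.2,0,-1],[0,0,-8.1,-6,-21.2,0,-1]]'
python3 -m inch '[[0,0,-8.1,-6,-21.2,0,-1],[0,0,-8.1,-6,-21.2,0,-1],[0,0,-8.1,-6,-21.2,0,-1],[0,0,-8.1,-6,-21.2,0,-1],[0,0,-8,-6,-21.2,0,-1],[0,0,0,0,0,-15,-1],[0,0,0,0,0,-15,-1],[0,0,0,0,0,0,-1],[0,0,0,0,0,0,-1]]'
```

```text
t: 40.95
eef_pos: [570.2, 79.3, 103.3]
tcp_rot: [-3.142, 0.0, 0.89]
ft_force: [-0.0, -0.9, -2.3]
opening: 0.316
t: 41.95
eef_pos: [510.3, -132.7, 103.3]
tcp_rot: [3.142, -0.0, -0.524]
ft_force: [1.4, -0.7, -1.8]
opening: 0.313
t: 42.85
eef_pos: [480.7, -237.8, 73.4]
tcp_rot: [3.141, 0.0, -1.223]
ft_force: [-1.0, 0.4, -2.1]
opening: 0.311
```

```bash
python3 -m inch '[[0,0,-7.4,-5.7,-20.5,0,-1],[0,0,0,0,0,0,-1],[0,0,0,0,0,0,-1],[0,0,0,0,0,0,-1]]'
python3 - <<'E'
from h import *
s=state();e=s['eef_pos'];print(e.round(1),np.degrees(s['tcp_rot'][2]).round(2))
P=cloud(cam('wrist')); c=np.array([488.7,-292.1]); t=np.radians(12.5); Y=np.array([-np.sin(t),np.cos(t)]); X=np.array([np.cos(t),np.sin(t)])
print('tcp in plate',(e[:2]-c)@X,(e[:2]-c)@Y); y=(e[:2]-c)@Y
for yy in (-8,0,65): print(yy,mids(profile(P,c+Y*yy,12.5,4,(5,14),(0,60)),9.5))
pr=profile(P,c+Y*y,12.5,3,(85,102),(-60,60)); top=np.median([z for k,z in pr if k<-5]); print('top',top,mids(pr,top-1.6))
E
```

```text
t: 43.25
eef_pos: [475.1, -258.0, 73.7]
tcp_rot: [-3.141, -0.0, -1.35]
ft_force: [-0.2, 0.0, -2.3]
opening: 0.308
[ 475.1 -258.    73.7] -77.37
tcp in plate -5.851304471834501 36.25101824050379
-8 [(np.float64(8.75), 1.0), (np.float64(15.0), 1.5), (np.float64(20.5), 2.5), (np.float64(26.75), 2.0), (np.float64(32.75), 3.0), (np.float64(39.0), 1.5), (np.float64(44.75), 2.0), (np.float64(50.75), 2.0)]
0 [(np.float64(8.75), 1.0), (np.float64(15.0), 1.5), (np.float64(20.5), 2.5), (np.float64(26.5), 2.5), (np.float64(33.0), 1.5), (np.float64(39.0), 1.5), (np.float64(44.5), 1.5), (np.float64(50.75), 2.0)]
65 [(np.float64(8.5), 1.5), (np.float64(15.0), 1.5), (np.float64(21.0), 1.5), (np.float64(27.0), 1.5), (np.float64(33.0), 1.5), (np.float64(39.0), 1.5), (np.float64(44.75), 2.0), (np.float64(50.75), 2.0)]
top 96.2 [(np.float64(-26.45), 28.0), (np.float64(4.25), 2.0), (np.float64(10.5), 2.5), (np.float64(16.5), 2.5), (np.float64(22.75), 2.0), (np.float64(28.5), 2.5), (np.float64(34.75), 2.0), (np.float64(40.75), 2.0)]
```

```bash
python3 -m inch '[[0,0,0,1.3,0.3,0,-1],[0,0,0,0,0,-25,-1],[0,0,0,0,0,-16,-1],[0,0,0,0,0,-8,-1],[0,0,0,0,0,-4,-1],[0,0,0,0,0,-2,-1],[0,0,0,0,0,0,-1]]'
python3 -m inch '[[0,0,0,0,0,-1.2,-1],[0,0,0,0,0,0,-1]]'; python3 -m inch '[[0,0,0,0,0,-0.9,-1],[0,0,0,0,0,0,-1]]'; python3 -m inch '[[0,0,0,0,0,-0.7,-1],[0,0,0,0,0,0,-1]]'; python3 -m inch '[[0,0,0,0,0,-0.6,-1],[0,0,0,0,0,0,-1]]'
```

```text
t: 44.0
eef_pos: [476.5, -258.2, 18.5]
tcp_rot: [-3.141, -0.0, -1.352]
ft_force: [0.7, -0.9, -2.3]
opening: 0.311
t: 44.2
eef_pos: [476.4, -258.3, 17.4]
tcp_rot: [-3.141, -0.001, -1.352]
ft_force: [-0.4, 0.0, -1.9]
opening: 0.312
t: 44.4
eef_pos: [476.3, -258.2, 16.2]
tcp_rot: [-3.141, -0.0, -1.352]
ft_force: [-0.1, 1.0, -2.3]
opening: 0.316
t: 44.6
eef_pos: [476.2, -258.1, 15.4]
tcp_rot: [3.141, 0.0, -1.352]
ft_force: [0.4, 0.1, -1.7]
opening: 0.316
t: 44.8
eef_pos: [476.3, -258.1, 15.3]
tcp_rot: [-3.141, -0.0, -1.352]
ft_force: [-1.2, 1.1, 5.6]
opening: 0.313
```

```bash
python3 -m inch '[[0,0,0,0,0,0,0],[0,0,0,0,0,0,0],[0,0,0,0,0,0,0],[0,0,0,0,0,0,0],[0,0,0,0,0,40,0],[0,0,0,0,0,50,0.1],[0,0,0,0,0,50,0.1],[0,0,0,-25,45,20,0.1],[0,0,0,-25,45,10,0.1],[0,0,0,0,0,0,0.1]]'
python3 -m inch '[[0,0,0,0,0,0,0.1],[0,0,0,0,0,0,0.1]]'
python3 - <<'E'
from h import *
w=cam('wrist'); save(w['color'],'w12'); P=cloud(w)
for nm,c,yaw,ys in [('fine',np.array([488.7,-292.1]),12.5,(-37.3,36)),('coarse',np.array([463,-98]),.4,(-36,36))]:
    t=np.radians(yaw); Y=np.array([-np.sin(t),np.cos(t)])
    for y in ys:
        pr=profile(P,c+Y*y,yaw,3,(20,50),(-60,60)); print(nm,y,'shank z',np.median([z for k,z in pr if k<-2]),'crests',mids(pr,35.8)[-8:],'crest z',np.percentile([z for k,z in pr if 4<k<44],92) if any(4<k<44 for k,_ in pr) else None)
a=cam('top'); save(cv2.resize(a['color'][90:330,140:480],None,fx=2.35,fy=2.35,interpolation=cv2.INTER_CUBIC),'top1')
E
```

```text
t: 45.8
eef_pos: [427.3, -171.0, 183.9]
tcp_rot: [-3.141, 0.0, -1.35]
ft_force: [0.9, 0.9, -0.7]
opening: 0.549
t: 46.0
eef_pos: [430.3, -175.1, 182.4]
tcp_rot: [-3.141, -0.0, -1.352]
ft_force: [-0.3, -1.0, 0.5]
opening: 0.551
fine -37.3 shank z 38.0 crests [(np.float64(5.75), 2.0), (np.float64(11.75), 1.0), (np.float64(15.5), 0.5), (np.float64(17.75), 2.0), (np.float64(23.25), 2.0), (np.float64(29.75), 2.0), (np.float64(35.75), 1.0), (np.float64(41.75), 2.0)] crest z 37.9
fine 36 shank z 37.9 crests [(np.float64(-21.57), 41.0), (np.float64(5.75), 2.0), (np.float64(12.25), 2.0), (np.float64(18.25), 3.0), (np.float64(24.5), 2.5), (np.float64(29.75), 2.0), (np.float64(36.25), 2.0), (np.float64(41.75), 2.0)] crest z 37.9
coarse -36 shank z 37.7 crests [(np.float64(-23.75), 45.0), (np.float64(6.0), 3.5), (np.float64(15.75), 4.0), (np.float64(26.0), 4.5), (np.float64(36.0), 3.5)] crest z 37.728
coarse 36 shank z 37.650000000000006 crests [(np.float64(-21.25), 44.0), (np.float64(7.75), 4.0), (np.float64(17.75), 4.0), (np.float64(27.75), 4.0), (np.float64(37.75), 4.0)] crest z 37.7
```

View pics/w12.png

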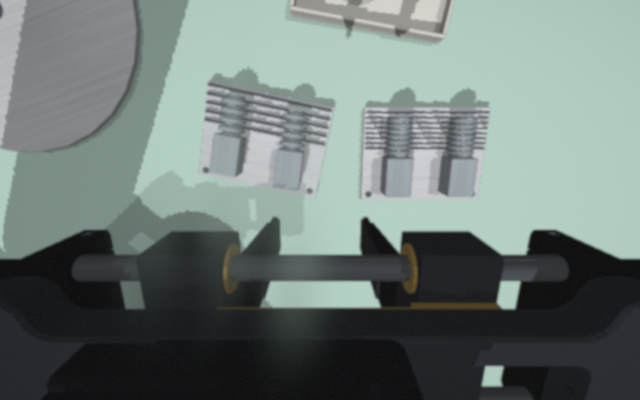

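View pics/top1.png

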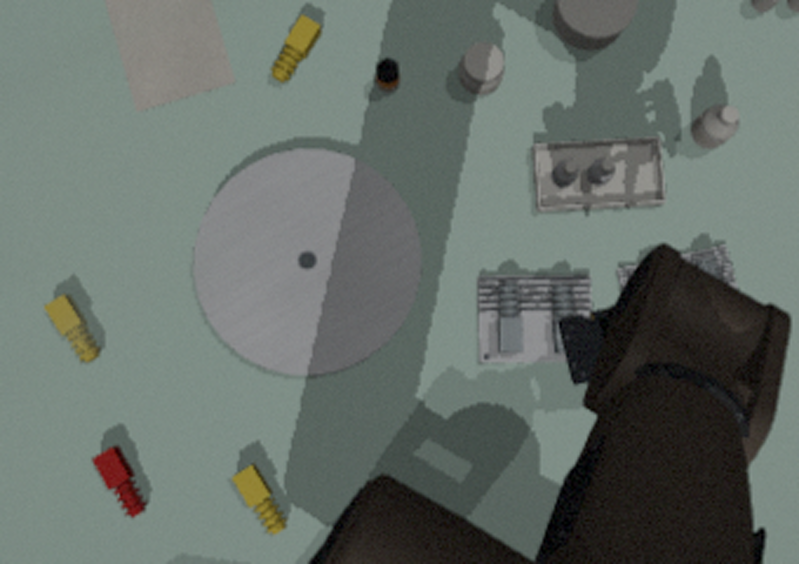

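Both pictures show all four bolts on their matching plates: coarse at (228,130) and (290,140), fine at (398,155) and (460,155) in the wrist view. The turntable is empty, both bottles stand in the tray, and the jars and lotion bottle haven't moved. Handing in.

```bash
python3 -c "
from cell import ticket; print(ticket.job_done())"
```

```text
the job is handed in; nothing more can be done
None
```

The job is handed in after about 46 s of robot time. Only two sample bottles were present (none on the coarse plate). Both were cleared first and stand upright in the white tray. After that, both coarse and both fine bolts went onto their matching plates.

- **Seating:** My last look showed all four bolts level and fully down, with shank and crest tops at about 38 mm. The crests sit between the ridges. The two coarse bolts are about 1 mm off centre in opposite directions, within the 1.5 mm play.
- **Surroundings:** The turntable is empty. The jars, the lotion bottle and the red and yellow look-alikes are where they started. The arm was clear of everything when I handed in.
- **Disagreements:** The first estimates of where each bolt's origin lay were up to about 5 mm off, so I corrected each one from the wrist camera before lowering it. One crest-fitting routine gave a wrong answer for the second coarse bolt, and I used the raw height profile instead. I regrasped that bolt once, turned half round, so the camera could see its thread. No final check failed.

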